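# Set a pump coupling hub with a fork gauge

### The job

Set the stand-off of the coupling hub on the pump: take the forked gauge out of the slotted rack, slide it flat into the gap under the hub until its slot is fully home against the shaft, then press the hub down so that it sits on the gauge. Leave the gauge in place there, and leave the other tools and parts on the bench and in the rack where they are.

Things in the scene. Friction and masses are not known exactly. Their poses are not given: they have to be found in the camera images.
- pump: Dark cast-iron in-line pump fixed to the bench, its motor taken off; origin at the middle of its underside, axes as point shaft, z up.
- fork: The forked gauge as a whole, flat and stiff, 198 mm long, 0.18 to 0.29 kg; origin 3 mm ahead of fork_seat, same axes. It starts standing on its long edge. It must lie flat to go under the hub: gripped from above in the rack, it has to be laid down flat (on the mat, say; leaning some 35 degrees when let go, it topples flat) and gripped again across its 26 mm width.
- fork_grip (a point): Point to grip on the black plastic handle of the forked gauge (handle 110 x 26 x 12 mm, from 37 mm ahead of this point to 73 mm behind it), on its centre line. Axes: x along the gauge towards the prong tips, y through its thickness, z across its width (up while it stands on edge in the rack, level when it lies flat; either face may be up). Centre of mass about 50 mm ahead of here.
- fork_seat (a point): Point in the slot of the same gauge where the shaft's axis lies when the slot is fully home; 100 mm from fork_grip along x, same axes. Steel fork 8 mm thick (4 mm either side of here) and 48 mm wide, from 26 mm behind here to the prong tips 25 mm ahead; open slot 24 mm wide with its bottom 9 mm behind here; a 26 mm wide neck joins fork and handle.
- shaft (a point): On the axis of the pump's upright shaft (18 mm diameter), at the height of the flat top of the seal housing (120 mm diameter) where the gauge is to lie; 140 mm above the bench. x points to the pump's back: the clear way in is along +x, from the front with the brass plug. y runs through the two port flanges (112 mm out, tops 122 mm high). A 156 mm cover flange lies 28 mm below.
- hub_top (a point): Centre of the flat top (steel jaws with black rubber between) of the coupling hub, a dark steel cylinder of 64 mm diameter and 51 mm height round the shaft. It slides along the shaft with a tight fit (9 N friction, weight 4.4 N: a push of 5 N moves it) and stays where it is left.
- hub (a joint): How far the hub has been slid down the shaft, m. The gap between the hub's underside and the seal housing top is 18 mm at 0; it starts 14 to 18 mm wide. On the 8 mm gauge the hub sits at 0.010. With no gauge below, it would go on to 0.016.
- rack: Grey sheet-steel rack fixed to the bench, 112 x 164 x 54 mm: two upright end plates 106 mm apart along x, each with three slots 14 mm wide, 60 mm apart along y. A flat tool stands on edge in each, handle towards -x, centre line 47 mm above the bench, top of the 26 mm part 6 mm over the plates; free to grip between them. The forked gauge may be in any slot. Origin: underside centre.
- mat: Thin cork bench mat, 180 x 240 x 3 mm (y the longer), flat, fixed and clear, good for laying the gauge down. Origin: centre of the underside.
- straight_gauge: Bystander in the rack: gauge with the same black handle but a plain straight 26 mm wide blade, no fork. Origin at mid-width and mid-thickness, 121 mm ahead of the middle of its handle.
- file: Bystander in the rack: flat file with a wooden handle. Origin at mid-width, on its blade 128 mm ahead of the handle's middle.
- screwdriver: Bystander: yellow-handled screwdriver, 200 mm, lying on the bench. Origin at its underside.
- wrench: Bystander: steel wrench, 200 mm, lying on the bench. Origin at its underside.
- pliers: Bystander: water-pump pliers with green grips, 180 mm, lying on the bench. Origin at its underside, near the joint.
- valve: Bystander: brass ball valve, 90 mm long, 50 mm high with its lever. Origin at the middle of its underside.
- paste: Bystander: jar of jointing paste, 64 mm across, 75 mm high. Origin at the middle of its underside.
There are look-alikes about, which are no part of the job. What is shaped like the fork but yellow is not meant.

How it is judged:
By the outcome, as a careful person would: the job done as asked, in the order asked, and still so for the second after the job is handed in, with the robot touching nothing.
It also fails if it takes over 69 s, if anything falls off the work surface, if the arm or the gripper's body presses on something with over 40 N, if the wrist force passes 120 N, or if a joint passes its speed limit or range.

### The arm

A 6-joint arm with a two-finger parallel gripper is mounted at the origin on the work surface. World frame = base frame: x ahead of the robot, y to its left, z up, the work surface at z = 0. Lengths are in m, angles in rad, forces in N, time in s.
With the tool pointing down it reaches from about 0.35 to 0.975 m from the base axis. Payload 17.4 kg.
Tool frame: the origin (TCP) lies on the front face of the gripper's body, between the roots of the fingers; the fingertips stand 73 mm ahead of it and the grasp point (between the pads) lies 54 mm ahead of it; z points along the fingers, y is the direction in which the jaws open and shut (so a half turn about z gives the same grasp; the last joint's range is limited). The gripper opens to 85 mm and grips with 20 to 120 N. Pads are 22 mm wide; open, the fingers measure 114 mm over their backs; the gripper's body (76 mm by 85 mm) begins 54 mm behind the grasp point. The pads swing forward as they close: fully open they stand 13 mm farther back than shut.
Start: joints at [1.076, 0.116, 1.442, -0, 1.584, -0.038], TCP at [0.298, 0.606, 0.304] pointing down, gripper open.
Joint ranges: [-2.83, 2.83], [-0.83, 2.19], [0.07, 2.5], [-1.14, 4.28], [0.01, 3], [-2.97, 2.97]. Speed limits (rad/s): [1.89, 1.89, 2.22, 3.14, 3.14, 3.14].

### API

Orientations are given as [roll, pitch, yaw] about the fixed x, y, z axes, in that order (R = Rz(yaw) Ry(pitch) Rx(roll)).
In Python, from cell import * gives the robot as it stands.
- The arm moves only by the tool carry_out, never from a script. Its argument "commands" is a list that holds one entry, the list of rows, each a list of 4 numbers: the shift along the tool's x, y, z in mm, then the turn about the tool's z in rad. A call has exactly 10 rows; each row shifts and turns the commanded pose from where the row before left it, along the tool's axes as they then stand; what a row does not reach is not made up. A row lasts 1/12 s, in which the tool goes at most 41.7 mm and 7.16 degrees, less where a joint would pass 70% of its speed; a pose out of reach is approached as far as the arm can. A call is refused whole if a number of a shift passes 41.7 or a number of a turn 0.125, either way. A call with a gripper value outside its range is refused whole. "gripper" is the finger opening in mm, from 0 to 85.4, set as the call begins (left out, the last holds). The fingers move at their own pace and stop on an object; "grip_force" is the grip in N (left out, the last holds). Time passes only in rows, so rows that do not move let the fingers close, or fill a call up. It gives the time, the measured TCP pose, the force and the opening at its end, in the units of the state.
- observe(): the state, without advancing time (a new reading comes with each control period).
- capture(name): name is "scene" or "side" or "wrist"; returns a dict with "img" (384x512x3 uint8, blue, green, red), "intrinsics" (3x3 intrinsics, pixels), "R" (3x3) and "t" (3): a world point X has camera coordinates R X + t. Camera axes: x right, y down, z forward; pixel columns grow to the right and rows downward; lengths in m; the calibration is good to about 2 mm. The wrist camera is an equidistant fisheye: a pixel r from the principal point sees the ray r / f radians off the axis. A picture is of the moment at which its call begins. There is no depth.
- hand_in(): hands the job in, once; it reports no verdict.
The state is a dict: "time_s": time; "joint_positions": joint angles; "dq": joint speeds; "tau": joint torques, N m; "ee_pos": TCP position; "ee_rot": TCP orientation; "wrist_force": force on the tool from outside, world axes, zero at the start; "moment": the same for the moment, N m; "opening": finger opening in m.
Only numpy, scipy, OpenCV 4.12 (cv2) and the standard library are available. Lean on these libraries where they do the work, as an engineer would, in place of code of your own. Each camera call takes 0.05 s, during which the arm holds its last target.

## Working session

There is one attempt and no reset: what is moved stays moved. The work goes in short steps, Python scripts to look and compute and a tool call to move; the robot and the scene stay as the last step left them, time stands still between calls to the robot, and variables do not carry over. Pictures are saved under pics/ and viewed, and the job is handed in when it is done.

Besides the shell and the picture viewer there is one more tool, called after "Call:" as name(argument=value, ...), one argument or row to a line, values as JSON. carry_out: Moves the arm, as the interface text tells. Its arguments: {"type":"object","properties":{"commands":{"type":"array"},"gripper":{"type":"number"},"grip_force":{"type":"number"}},"required":["commands"]}

```bash
ls; mkdir -p pics; python3 - <<'E'
from cell import *
import cv2
s=observe();print(s)
for n in("scene","side","wrist"):
    c=capture(n);cv2.imwrite(f"pics/{n}0.png",c["img"]);print(n,c["intrinsics"],c["R"],c["t"])
E
```

```text
pics
{'time_s': 0.0, 'joint_positions': array([ 1.07622053e+00,  1.16512351e-01,  1.44226249e+00,  9.53852766e-06,
        1.58397082e+00, -3.78136139e-02]), 'dq': array([ 0.00035664, -0.00041809,  0.00036057, -0.00025784,  0.00037331,
        0.00050887]), 'tau': array([ 8.56954539e-04, -7.31977558e+01, -6.32494497e+01, -1.59106401e-05,
        6.25606699e-03, -2.87323428e-05]), 'ee_pos': array([0.29767434, 0.60571177, 0.30314606]), 'ee_rot': array([-3.14044084e+00, -5.31197697e-05,  2.68483056e+00]), 'wrist_force': array([-0.14552699, -0.4999806 ,  0.97584047]), 'moment': array([-0.00636457,  0.01705395,  0.01704405]), 'opening': 0.08546022978966429}
scene [[497.98818488   0.         252.8370067 ]
 [  0.         497.98818488 184.75636798]
 [  0.           0.           1.        ]] [[ 5.86221226e-01  8.10150775e-01 -6.29782832e-04]
 [ 5.92937043e-01 -4.29575868e-01 -6.81094881e-01]
 [-5.52060085e-01  3.98898855e-01 -7.32194896e-01]] [-0.32564302 -0.20354028  1.712303  ]
side [[399.41775521   0.         250.95983841]
 [  0.         399.41775521 195.16223143]
 [  0.           0.           1.        ]] [[ 0.69881402 -0.71520311 -0.01197795]
 [-0.43495548 -0.4115754  -0.80088665]
 [ 0.56786679  0.5648807  -0.59869617]] [-0.35187283  0.35123168  1.20774564]
wrist [[297.31863964   0.         253.96021582]
 [  0.         297.31863964 192.77324416]
 [  0.           0.           1.        ]] [[ 0.4413752   0.89731913 -0.00251211]
 [ 0.85980549 -0.42211855  0.28731593]
 [ 0.25675368 -0.12897406 -0.95783258]] [-0.67333573 -0.03756345  0.38140316]
```

View pics/scene0.png

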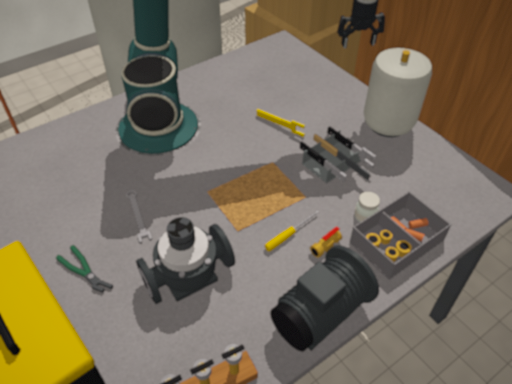

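View pics/side0.png

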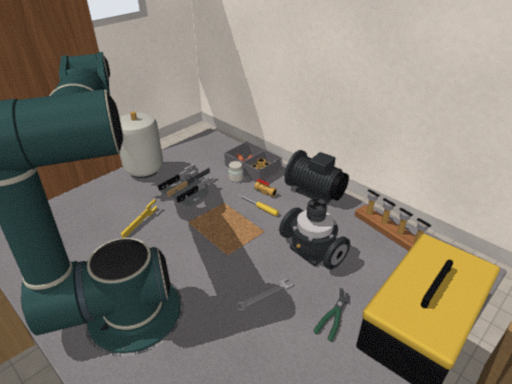

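View pics/wrist0.png

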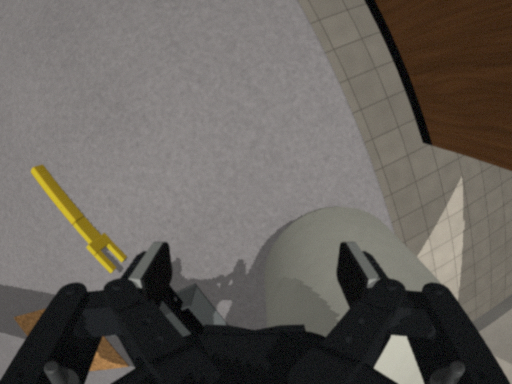

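The scene view shows the rack at about (337,155), the yellow look-alike at (280,122), the mat at (256,193) and the pump at (185,260). I'll take close crops of the rack and pump next.

```bash
python3 - <<'E'
import cv2,numpy as np
a=cv2.imread("pics/scene0.png");b=cv2.imread("pics/side0.png")
def cr(im,x,y,w,h,k): return cv2.resize(im[y:y+h,x:x+w],None,fx=k,fy=k,interpolation=cv2.INTER_CUBIC)
cv2.imwrite("pics/c1.png",np.vstack([cr(a,285,110,100,75,7)[:,:700][:300*2][:520],])[:600])
cv2.imwrite("pics/c2.png",cr(b,150,155,80,60,8))
cv2.imwrite("pics/c3.png",cr(a,130,205,120,95,6))
cv2.imwrite("pics/c4.png",cr(b,270,190,90,80,7))
E
```

```text
(no output)
```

View pics/c1.png

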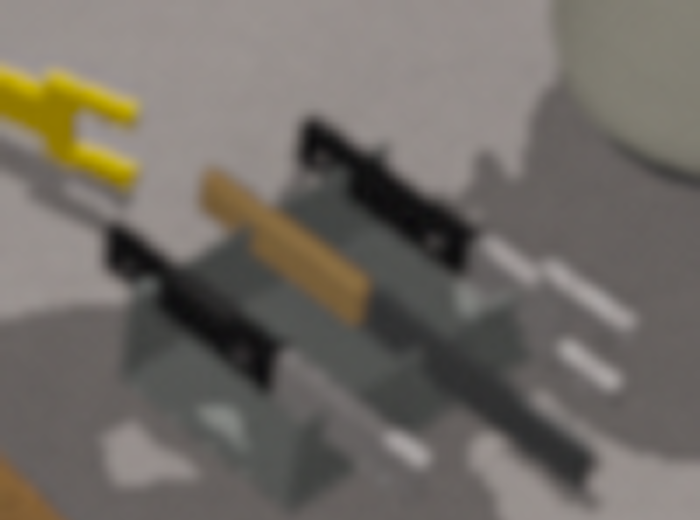

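View pics/c2.png

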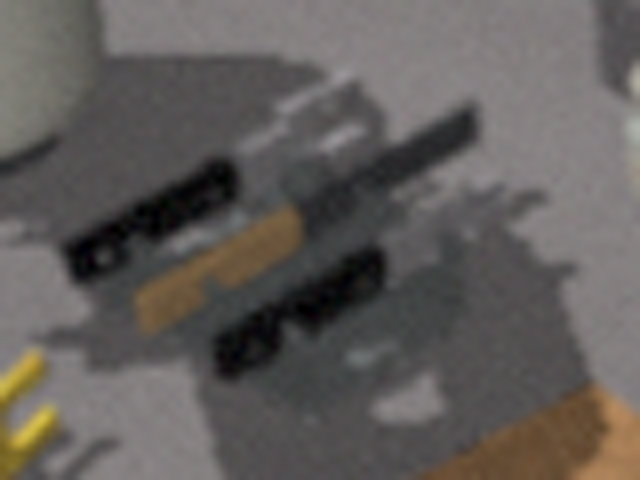

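View pics/c3.png

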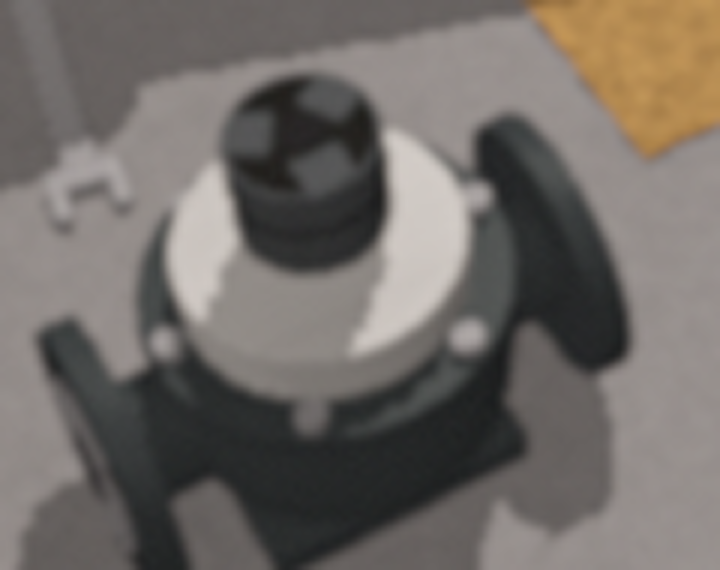

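View pics/c4.png

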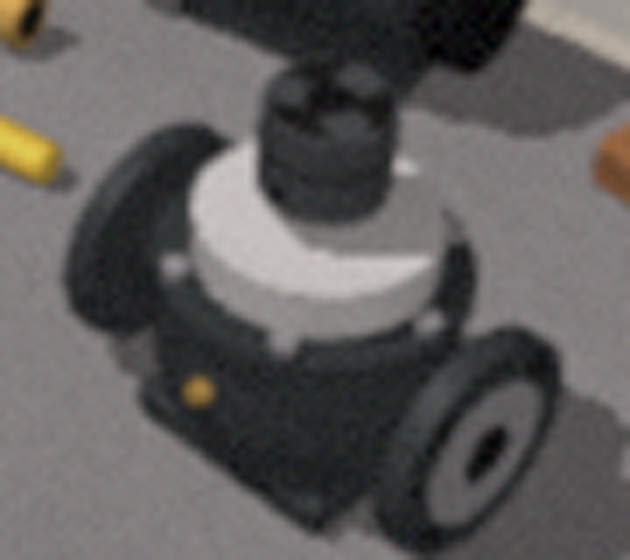

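Candidates for the fork: the yellow fork at scene (280,122), which is excluded; the far black handle at (340,138), whose end splits into two prongs; the near black handle at (312,155) with a plain blade, which is the straight gauge; and the wooden-handled file at (327,145). I choose the far one. The close crops c1 and c2 confirm it: two bright prong edges at scene (365,150/160) and side (193,170).

```bash
cat > h.py <<'E'
import numpy as np,cv2
from cell import *
from scipy.spatial.transform import Rotation as Ro
def ray(c,u,v):
    K=c["intrinsics"];x=(u-K[0,2])/K[0,0];y=(v-K[1,2])/K[1,1]
    if c.get("fish"):
        r=np.hypot(x,y);d=np.array([x/r*np.sin(r),y/r*np.sin(r),np.cos(r)]) if r>1e-9 else np.array([0,0,1.])
    else: d=np.array([x,y,1.])
    d=c["R"].T@d; o=-c["R"].T@np.asarray(c["t"]);return o,d/np.linalg.norm(d)
def onz(c,u,v,z):
    o,d=ray(c,u,v);return o+d*(z-o[2])/d[2]
def tri(*a):
    A=np.zeros((3,3));b=np.zeros(3)
    for c,u,v in a:
        o,d=ray(c,u,v);P=np.eye(3)-np.outer(d,d);A+=P;b+=P@o
    X=np.linalg.solve(A,b);return X
def proj(c,X):
    p=c["R"]@np.asarray(X)+c["t"];K=c["intrinsics"]
    if c.get("fish"):
        th=np.arctan2(np.hypot(p[0],p[1]),p[2]);q=p[:2]/np.hypot(p[0],p[1])*th
    else: q=p[:2]/p[2]
    return q*K[0,0]+K[:2,2]
def cap(n):
    c=capture(n)
    if n=="wrist":c["fish"]=1
    return c
E
python3 - <<'E'
from h import *
s=cap("scene");d=cap("side")
def blobs(c,m,box,amin=15):
    x,y,w,h=box;mm=np.zeros_like(m);mm[y:y+h,x:x+w]=m[y:y+h,x:x+w]
    n,l,st,ce=cv2.connectedComponentsWithStats(mm.astype(np.uint8))
    return [(st[i],ce[i],l==i) for i in range(1,n) if st[i][4]>=amin]
for nm,c,box in(("scene",s,(285,110,100,75)),("side",d,(150,155,80,60))):
    m=c["img"].max(2)<45
    for st,ce,mk in blobs(c,m,box):
        pts=np.argwhere(mk)[:,::-1].astype(np.float32);r=cv2.minAreaRect(pts)
        print(nm,st,ce,r,onz(c,*ce,.047))
# mat
for nm,c in(("scene",s),("side",d)):
    hsv=cv2.cvtColor(c["img"],cv2.COLOR_BGR2HSV);m=(hsv[...,0]>8)&(hsv[...,0]<25)&(hsv[...,1]>110)
    B=blobs(c,m,(190,150,120,110),500)
    for st,ce,mk in B:
        k,_=cv2.findContours(mk.astype(np.uint8),0,2);a=cv2.approxPolyDP(k[0],6,True)[:,0];print(nm,"mat",a.tolist(),[onz(c,*p,.003)[:2].round(3).tolist() for p in a],onz(c,*ce,.003))
E
```

```text
scene [329 128  23  20 132] [340.53787879 138.12121212] ((339.4060363769531, 137.6342315673828), (28.099655151367188, 5.980393409729004), 34.99202346801758) [0.45123128 0.42272538 0.047     ]
scene [301 143  24  22 148] [313.25675676 154.20945946] ((311.7189636230469, 153.386474609375), (29.55562973022461, 6.249324798583984), 36.02737045288086) [0.4568222  0.30305113 0.047     ]
side [196 172  10   6  18] [200.33333333 174.38888889] ((200.6000213623047, 174.1999969482422), (2.683281421661377, 9.838699340820312), 63.43495178222656) [0.57399488 0.37213982 0.047     ]
side [158 175  22  15 118] [168.81355932 181.90677966] ((168.64151000976562, 182.25473022460938), (5.53632926940918, 23.407987594604492), 60.945396423339844) [0.44666499 0.42480575 0.047     ]
side [177 186  21  16 129] [187.10077519 193.50387597] ((187.3076629638672, 193.46151733398438), (6.1017022132873535, 24.406808853149414), 56.3099365234375) [0.44833634 0.30432363 0.047     ]
scene mat [[274, 164], [208, 192], [237, 230], [304, 197]] [[0.385, 0.206], [0.363, -0.028], [0.533, -0.039], [0.548, 0.193]] [0.45840415 0.07904647 0.003     ]
side mat [[223, 204], [190, 223], [228, 253], [262, 231]] [[0.538, 0.192], [0.371, 0.197], [0.362, -0.026], [0.528, -0.034]] [0.4463708  0.07640279 0.003     ]
```

```bash
python3 - <<'E'
from h import *
s=cap("scene");d=cap("side")
print("cams",ray(s,0,0)[0],ray(d,0,0)[0])
print("hubtop",tri((s,180.3,227.5),(d,316.9,203.6)),onz(s,180.3,227.5,.207),onz(d,316.9,203.6,.207))
print("flA",tri((s,222.5,245),(d,291,222)),"flB",tri((s,146,278),(d,336,253)))
# seal housing white ellipse
for nm,c,box in(("scene",s,(130,205,120,95)),("side",d,(270,190,90,80))):
    x,y,w,h=box;g=c["img"][y:y+h,x:x+w].min(2)>120
    n,l,st,ce=cv2.connectedComponentsWithStats(g.astype(np.uint8));print(nm,[ (st[i].tolist()) for i in range(1,n) if st[i][4]>30])
    hs=cv2.cvtColor(c["img"],cv2.COLOR_BGR2HSV)
    m=(hs[...,1]>120)&(hs[...,2]>90);mm=np.zeros_like(m);mm[y+35:y+h,x:x+w]=m[y+35:y+h,x:x+w]
    q=np.argwhere(mm);print("brass",q.mean(0)[::-1] if len(q) else None,len(q))
E
```

```text
cams [ 1.25687956 -0.50665175  1.11490419] [-0.28717483 -0.78933443  1.00015474]
hubtop [ 0.58118792 -0.22527035  0.20443732] [ 0.58326312 -0.22641194  0.207     ] [ 0.57848138 -0.22667996  0.207     ]
flA [ 0.5881873  -0.12053944  0.05989979] flB [ 0.56471408 -0.32966807  0.06541564]
scene [[0, 3, 120, 92, 4553]]
brass None 0
side [[0, 0, 63, 80, 2191], [75, 0, 15, 10, 94], [56, 15, 34, 45, 738]]
brass [297.61538462 245.61538462] 13
```

```bash
python3 - <<'E'
import cv2,numpy as np
a=cv2.imread("pics/scene0.png")
cv2.imwrite("pics/c5.png",cv2.resize(a[225:305,130:240],None,fx=7,fy=7,interpolation=cv2.INTER_CUBIC))
E
```

```text
(no output)
```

View pics/c5.png

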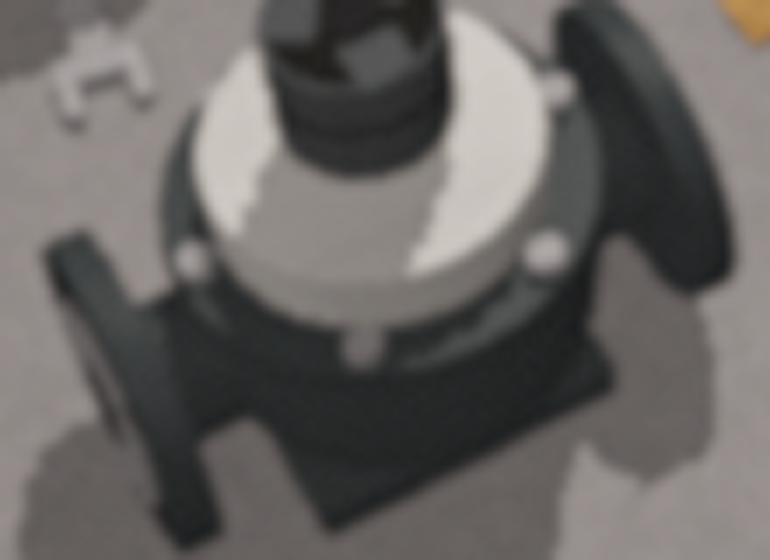

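The pump is at about (0.580,-0.226) with yaw about -6°, and its brass-plug front faces the robot. The flange tops and the 112 mm spread fit. I'm moving above the far rack slot.

Call:
carry_out(
  commands=[
    [[0,0,10,-0.122],[0,0,10,-0.122],[0,0,10,-0.122],[0,0,10,-0.121],[-27.3,-31.2,0,0],[-27.3,-31.2,0,0],[-27.3,-31.2,0,0],[-27.3,-31.2,0,0],[-27.3,-31.2,0,0],[-27.3,-31.2,0,0]],
  ],
  gripper=40,
)

```text
time_s: 1.18
ee_pos: [0.4681, 0.4219, 0.2641]
ee_rot: [3.141, 0.0, -3.111]
wrist_force: [0.0, 1.2, 0.5]
opening: 0.0401
```

```bash
python3 - <<'E'
from h import *
o=observe();print(o["time_s"],o["ee_pos"],o["ee_rot"],o["joint_positions"],o["opening"])
w=cap("wrist");cv2.imwrite("pics/w1.png",w["img"]);print(ray(w,0,0)[0], w["R"])
E
```

```text
1.1833 [0.46807384 0.42194533 0.26405262] [ 3.14143684e+00  2.42716534e-04 -3.11117454e+00] [ 6.93149497e-01  3.22393472e-02  1.59442272e+00 -2.65502650e-05
  1.51464338e+00 -9.08063471e-01] 0.04011477387106502
[0.39438577 0.41897705 0.33524762] [[-3.00730988e-02  9.99547674e-01 -2.38331536e-04]
 [ 9.57449884e-01  2.88749831e-02  2.87151451e-01]
 [ 2.87028446e-01  8.40734346e-03 -9.57885164e-01]]
```

View pics/w1.png

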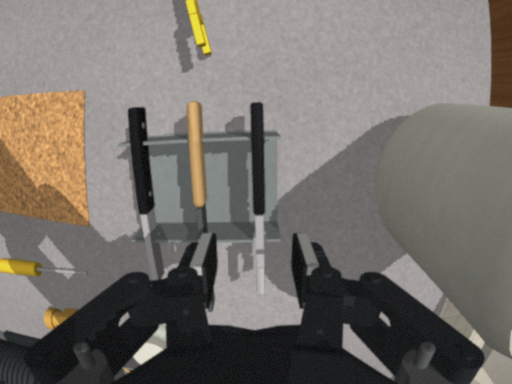

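The wrist view shows the fork's handle from (257,103) to (260,213), with the rack plates at rows 135 and 238 and the file and straight gauge to the left. I'll measure its line at z=0.060.

```bash
python3 - <<'E'
from h import *
w=cap("wrist");g=w["img"].max(2)<50
m=np.zeros_like(g);m[95:222,235:280]=g[95:222,235:280]
k=cv2.morphologyEx(m.astype(np.uint8),cv2.MORPH_OPEN,np.ones((3,3)))
P=[];
for r in range(98,220,8):
    c=np.where(k[r])[0]
    if len(c)>3:
        q=[onz(w,c.min()-.5,r,.06),onz(w,c.max()+.5,r,.06)];P.append((q[0]+q[1])/2);print(r,c.min(),c.max(),q[0][:2].round(4),q[1][:2].round(4))
P=np.array(P);f=np.polyfit(P[:,0],P[:,1],1);print("yaw",f[0],"y at .467",np.polyval(f,.467))
r=np.where(k.any(1))[0];print(r.min(),r.max())
for rr in(r.min(),r.max()+1):
    print("end",onz(w,258,rr,.06))
print("plates",[onz(w,230,rr,.054)[:2] for rr in(131,137,145,232,240)])
E
python3 -c "
import cv2
a=cv2.imread('pics/w1.png')
cv2.imwrite('pics/w1c.png',cv2.resize(a[90:300,120:300],None,fx=2.8,fy=2.8,interpolation=cv2.INTER_CUBIC))"
```

```text
106 257 267 [0.3986 0.4166] [0.3983 0.4267]
114 257 267 [0.406  0.4169] [0.4057 0.4269]
122 257 267 [0.4134 0.4171] [0.4131 0.4272]
130 257 268 [0.4208 0.4173] [0.4205 0.4283]
138 257 267 [0.4283 0.4175] [0.428  0.4277]
146 257 267 [0.4358 0.4177] [0.4355 0.4279]
154 258 267 [0.4434 0.4188] [0.4431 0.4282]
162 258 268 [0.451  0.4191] [0.4507 0.4294]
170 258 268 [0.4587 0.4193] [0.4584 0.4297]
178 259 268 [0.4665 0.4205] [0.4662 0.43  ]
186 259 268 [0.4744 0.4207] [0.4741 0.4303]
194 259 268 [0.4824 0.421 ] [0.4821 0.4307]
202 259 268 [0.4906 0.4212] [0.4903 0.431 ]
yaw 0.052244285264226954 y at .467 0.4249702623567057
99 209
end [0.39207362 0.41783215 0.06      ]
end [0.49888764 0.42099986 0.06      ]
plates [array([0.42282654, 0.39233621]), array([0.42856324, 0.39241623]), array([0.4362514 , 0.39251379]), array([0.52625388, 0.39288355]), array([0.53550686, 0.3928486 ])]
```

View pics/w1c.png

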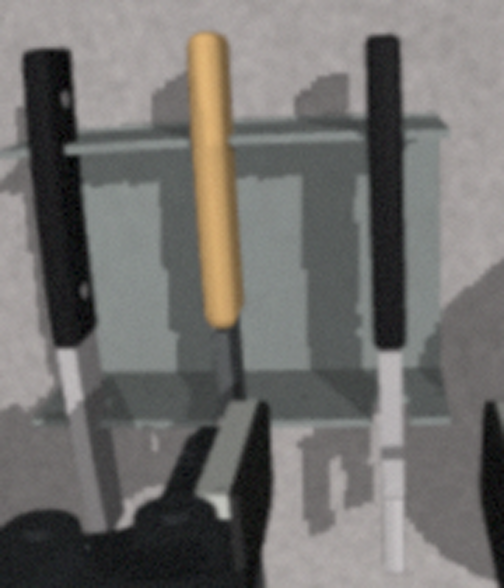

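Call:
carry_out(
  commands=[
    [[5,3,0,-0.02],[0,0,24,0],[0,0,24,0],[0,0,24,0],[0,0,24,0],[0,0,24,0],[0,0,23,0],[0,0,14,0],[0,0,6,0],[0,0,0,0]],
  ],
)

```text
time_s: 2.12
ee_pos: [0.4612, 0.4269, 0.0999]
ee_rot: [-3.141, -0.002, -3.09]
wrist_force: [-0.5, 0.6, 0.4]
opening: 0.04
```

Call:
carry_out(
  commands=[
    [[0,0,0,0],[0,0,0,0],[0,0,0,0],[0,0,0,0],[0,0,0,0],[0,0,0,0],[0,0,0,0],[0,0,0,0],[0,0,0,0],[0,0,0,0]],
  ],
  gripper=0,
  grip_force=80,
)

```text
time_s: 2.95
ee_pos: [0.4625, 0.4268, 0.1026]
ee_rot: [3.14, 0.002, -3.091]
wrist_force: [-2.3, -2.5, 6.1]
opening: 0.0108
```

```bash
python3 - <<'E'
from h import *
o=observe();print(o["time_s"],o["ee_pos"],o["ee_rot"],o["opening"],o["wrist_force"])
w=cap("wrist");cv2.imwrite("pics/w2.png",w["img"])
E
```

```text
2.95 [0.46248538 0.42675438 0.10263328] [ 3.14046644e+00  1.70037247e-03 -3.09119285e+00] 0.010827432187327552 [-2.27049072 -2.53868093  6.13136382]
```

View pics/w2.png

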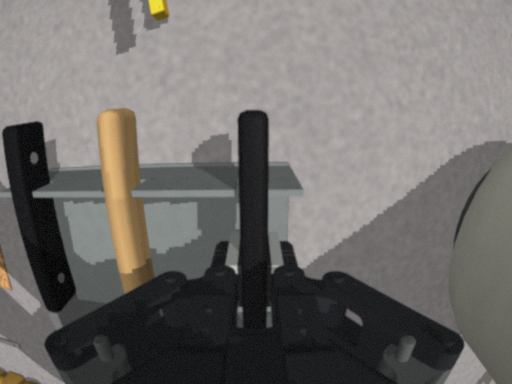

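Call:
carry_out(
  commands=[
    [[0,0,-15,0],[0,0,-25,0],[0,0,-25,0],[0,0,-15,0.08],[0,0,-10,0.08],[0,-38,0,0],[0,-40,0,0],[0,-40,0,0],[0,-40,0,0],[0,-40,0,0]],
  ],
)

```text
time_s: 3.83
ee_pos: [0.4396, 0.2281, 0.1921]
ee_rot: [3.141, 0.001, 3.032]
wrist_force: [1.5, -0.0, -2.6]
opening: 0.011
```

```bash
python3 - <<'E'
from h import *
o=observe();print(o["time_s"],o["ee_pos"],o["ee_rot"],o["opening"],o["wrist_force"],o["moment"])
d=cap("side");s=cap("scene")
f=lambda c,x,y:cv2.resize(c["img"][y:y+120,x:x+160],None,fx=2.5,fy=2.5,interpolation=cv2.INTER_CUBIC)
cv2.imwrite("pics/a3.png",np.hstack([f(d,120,100),f(s,240,80)]))
E
```

```text
3.8333 [0.43963194 0.22812491 0.19206454] [3.14096232e+00 8.40261414e-04 3.03220661e+00] 0.010955662666871003 [ 1.54470422 -0.00571447 -2.63955302] [-0.04451454  0.0890865   0.03165341]
```

View pics/a3.png

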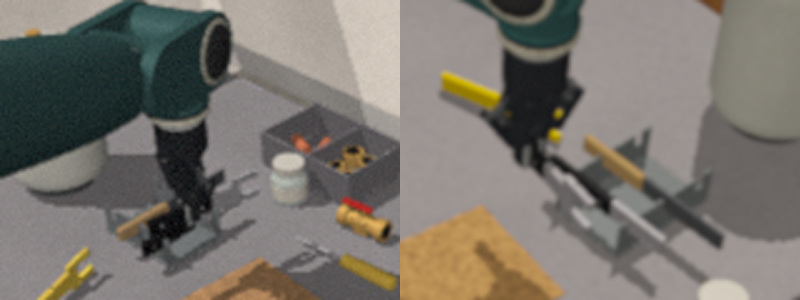

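The fork is held level above the rack (side crop at (170,210)) and the force reads a 2.6 N weight. I'm carrying it to the mat and lowering it onto its edge.

Call:
carry_out(
  commands=[
    [[0,-39,0,0],[-2,-39,0,0],[-2,-39,0,0],[0,0,25,0],[0,0,25,0],[0,0,25,0],[0,0,20,0],[0,0,6,0],[0,0,4,0],[0,0,3,0]],
  ],
)

```text
time_s: 4.77
ee_pos: [0.432, 0.1132, 0.084]
ee_rot: [3.141, 0.001, 3.032]
wrist_force: [-0.4, 1.1, -2.0]
opening: 0.0106
```

```bash
python3 - <<'E'
from h import *
o=observe();print(o["time_s"],o["ee_pos"],o["ee_rot"],o["opening"],o["wrist_force"],o["moment"])
d=cap("side");s=cap("scene");w=cap("wrist");cv2.imwrite("pics/w4.png",w["img"])
f=lambda c,x,y:cv2.resize(c["img"][y:y+120,x:x+160],None,fx=2.5,fy=2.5,interpolation=cv2.INTER_CUBIC)
cv2.imwrite("pics/a4.png",np.hstack([f(d,150,150),f(s,190,130)]))
E
```

```text
4.7667 [0.43200155 0.11320909 0.08395272] [3.14119860e+00 1.02662714e-03 3.03199981e+00] 0.010603059303022137 [-0.44835511  1.06069286 -2.03503764] [-0.00131156  0.19913349  0.0137666 ]
```

View pics/a4.png

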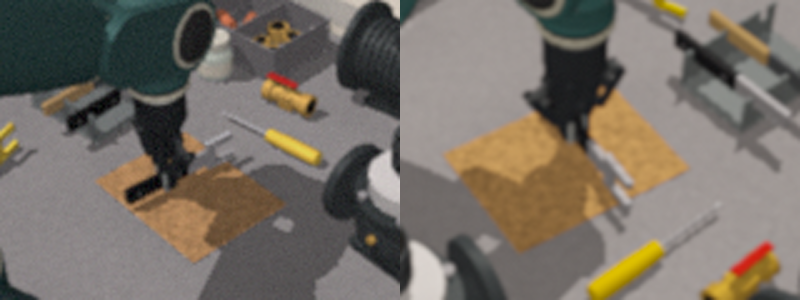

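View pics/w4.png

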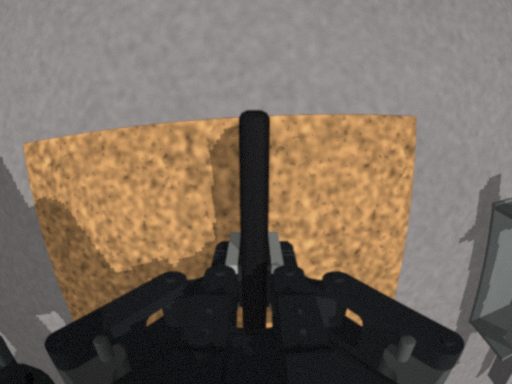

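The wrist view shows the gauge upright in the jaws over the mat, with its handle from (254,112) to (256,330). I'm opening wide, then pushing it over sideways with the finger.

Call:
carry_out(
  commands=[
    [[0,0,0,0],[0,0,0,0],[0,0,0,0],[0,0,0,0],[0,0,0,0],[0,0,0,0],[0,-8,0,0],[0,-8,0,0],[0,-8,0,0],[0,-8,0,0]],
  ],
  gripper=85,
)

```text
time_s: 5.75
ee_pos: [0.4278, 0.0801, 0.0829]
ee_rot: [-3.142, -0.0, 3.031]
wrist_force: [-0.3, -0.6, 1.1]
opening: 0.0851
```

```bash
python3 - <<'E'
from h import *
o=observe();print(o["time_s"],o["ee_pos"],o["ee_rot"],o["opening"],o["wrist_force"],o["moment"])
w=cap("wrist");cv2.imwrite("pics/w5.png",w["img"])
E
```

```text
5.75 [0.42780402 0.08010458 0.08287655] [-3.14153234e+00 -2.46515489e-05  3.03149329e+00] 0.08512325565320865 [-0.30629466 -0.61729304  1.05219853] [ 0.01988447 -0.02242565 -0.05463458]
```

View pics/w5.png

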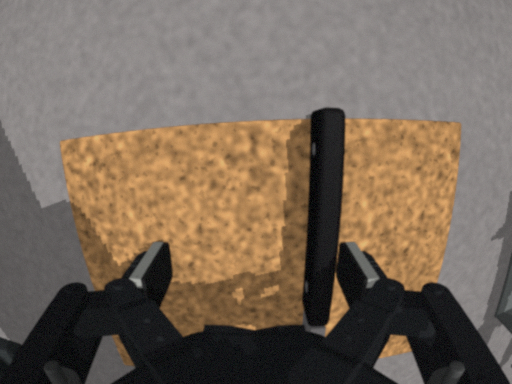

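It still stands on edge, handle at (325,110)–(315,325), with the right finger next to it. I'm pushing on.

Call:
carry_out(
  commands=[
    [[0,-6,0,0],[0,-6,0,0],[0,-6,0,0],[0,-6,0,0],[0,-6,0,0],[0,0,0,0],[0,0,0,0],[0,0,0,0],[0,0,0,0],[0,0,0,0]],
  ],
)

```text
time_s: 6.63
ee_pos: [0.4247, 0.0515, 0.0829]
ee_rot: [3.142, -0.0, 3.032]
wrist_force: [0.7, 0.4, -0.1]
opening: 0.0851
```

```bash
python3 - <<'E'
from h import *
o=observe();print(o["time_s"],o["ee_pos"],o["ee_rot"],o["opening"],o["wrist_force"],o["moment"])
w=cap("wrist");cv2.imwrite("pics/w6.png",w["img"])
E
```

```text
6.6333 [0.42471599 0.05150576 0.08290882] [ 3.14156384e+00 -1.66090650e-05  3.03211529e+00] 0.08512691923474744 [ 0.69143891  0.43995722 -0.06445134] [ 0.00873023 -0.0217439  -0.01431785]
```

View pics/w6.png

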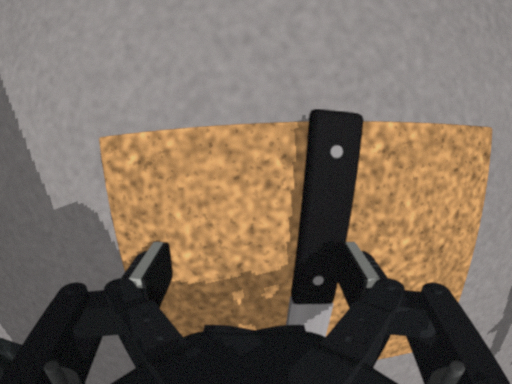

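It now lies flat, handle from (335,112) to (315,300), face up with both rivets visible. I'll measure its line.

```bash
python3 - <<'E'
from h import *
w=cap("wrist");g=w["img"].max(2)<48
k=cv2.morphologyEx(g.astype(np.uint8),cv2.MORPH_OPEN,np.ones((3,3)))
z=.015;P=[]
for r in range(120,236,8):
    c=np.where(k[r,285:375])[0]+285
    a=onz(w,c.min()-.5,r,z);b=onz(w,c.max()+.5,r,z);P.append((a+b)/2);print(r,c.min(),c.max(),a[:2].round(4),b[:2].round(4))
P=np.array(P);f=np.polyfit(P[:,0],P[:,1],1);print("yaw",f)
e0=onz(w,336,111,z);e1=onz(w,313,303,z);print("ends",e0,e1,np.linalg.norm(e1-e0))
G=e0+(e1-e0)*73/110;print("grip",G,np.polyval(f,G[0]))
o=observe();print(o["ee_pos"],o["ee_rot"])
E
```

```text
120 310 361 [0.3603 0.0839] [0.362  0.1099]
128 309 360 [0.364  0.0831] [0.3659 0.1091]
136 308 360 [0.3678 0.0823] [0.3698 0.1089]
144 308 359 [0.3716 0.082 ] [0.3737 0.1082]
152 307 358 [0.3754 0.0813] [0.3777 0.1075]
160 307 357 [0.3793 0.081 ] [0.3816 0.1068]
168 306 356 [0.3832 0.0802] [0.3856 0.1062]
176 305 355 [0.3871 0.0795] [0.3897 0.1056]
184 304 353 [0.391  0.0787] [0.3937 0.1044]
192 303 352 [0.395  0.0779] [0.3979 0.1038]
200 303 351 [0.3992 0.0777] [0.4021 0.1032]
208 302 350 [0.4033 0.0769] [0.4064 0.1027]
216 301 348 [0.4076 0.0762] [0.4107 0.1015]
224 300 347 [0.4119 0.0754] [0.4152 0.101 ]
232 299 345 [0.4163 0.0747] [0.4197 0.0999]
yaw [-0.16757057  0.15747985]
ends [0.35690616 0.09718387 0.015     ] [0.46396082 0.08127892 0.015     ] 0.10822969906384966
grip [0.42795152 0.08662877 0.015     ] 0.08576777539378821
[0.42468428 0.05147581 0.08287447] [-3.14159063e+00 -8.27792257e-05  3.03212815e+00]
```

Call:
carry_out(
  commands=[
    [[2,11,0,0.056],[0,12,0,0],[0,11,0,0],[0,0,3,0],[0,0,3,0],[0,0,0,0],[0,0,0,0],[0,0,0,0],[0,0,0,0],[0,0,0,0]],
  ],
)

```text
time_s: 7.57
ee_pos: [0.4277, 0.0849, 0.077]
ee_rot: [3.142, 0.0, 2.976]
wrist_force: [-0.5, -0.3, 0.4]
opening: 0.0852
```

Call:
carry_out(
  commands=[
    [[0,0,0,0],[0,0,0,0],[0,0,0,0],[0,0,0,0],[0,0,0,0],[0,0,0,0],[0,0,0,0],[0,0,0,0],[0,0,0,0],[0,0,0,0]],
  ],
  gripper=0,
  grip_force=90,
)

```text
time_s: 8.4
ee_pos: [0.4278, 0.0851, 0.0771]
ee_rot: [-3.142, 0.0, 2.976]
wrist_force: [-2.4, -1.7, 6.0]
opening: 0.0236
```

```bash
python3 - <<'E'
from h import *
o=observe();print(o["time_s"],o["ee_pos"],o["ee_rot"],o["opening"],o["wrist_force"],o["moment"])
w=cap("wrist");cv2.imwrite("pics/w7.png",w["img"])
E
```

```text
8.4 [0.42779154 0.0851199  0.07711745] [-3.14154861e+00  2.02819260e-04  2.97576289e+00] 0.023586103945614247 [-2.3751156  -1.66946761  6.02597653] [-0.21812988  0.21056196 -0.11072743]
```

View pics/w7.png

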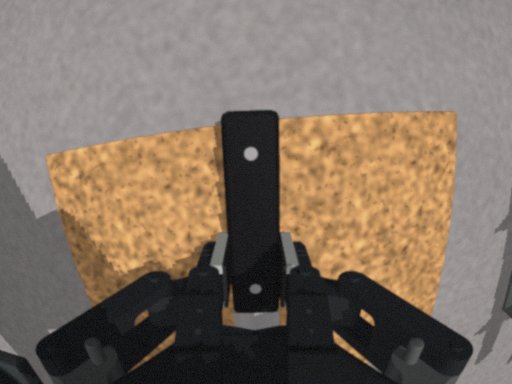

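Gripped: the opening is 23.6 mm on the 26 mm width, and it's centred. I'm lifting it and moving it to the front of the pump.

Call:
carry_out(
  commands=[
    [[0,0,-15,0],[0,0,-30,0],[0,0,-35,-0.028],[0,0,-35,-0.028],[0,0,-35,0],[-1,-38,0,0],[-1,-38,0,0],[-1,-38,0,0],[-1,-38,0,0],[-1,-38,0,0]],
  ],
)

```text
time_s: 9.28
ee_pos: [0.4111, -0.1058, 0.2266]
ee_rot: [3.142, -0.0, 3.032]
wrist_force: [1.7, 0.1, -2.3]
opening: 0.0236
```

Call:
carry_out(
  commands=[
    [[-2,-35,0,0],[-2,-35,0,0],[-1,-25,0,0],[0,-7,0,0],[0,0,0,0],[0,0,0,0],[0,0,0,0],[0,0,0,0],[0,0,0,0],[0,0,0,0]],
  ],
)

```text
time_s: 10.12
ee_pos: [0.4058, -0.2056, 0.227]
ee_rot: [-3.142, 0.0, 3.033]
wrist_force: [0.9, -0.2, -3.1]
opening: 0.0236
```

```bash
python3 - <<'E'
from h import *
o=observe();print(o["time_s"],o["ee_pos"],o["ee_rot"],o["opening"],o["wrist_force"],o["moment"])
d=cap("side");s=cap("scene");w=cap("wrist")
cv2.imwrite("pics/s8.png",s["img"]);cv2.imwrite("pics/d8.png",d["img"])
f=lambda c,x,y,w,h,k:cv2.resize(c["img"][y:y+h,x:x+w],None,fx=k,fy=k,interpolation=cv2.INTER_CUBIC)
cv2.imwrite("pics/s8c.png",f(s,110,190,130,100,6));cv2.imwrite("pics/d8c.png",f(d,220,160,140,110,5.5))
E
```

```text
10.1167 [ 0.40580967 -0.20556047  0.2269841 ] [-3.14152726e+00  2.18665019e-04  3.03293051e+00] 0.023624841113843126 [ 0.93786814 -0.20954343 -3.14143674] [ 0.06270849  0.19414955 -0.03690596]
```

View pics/s8c.png

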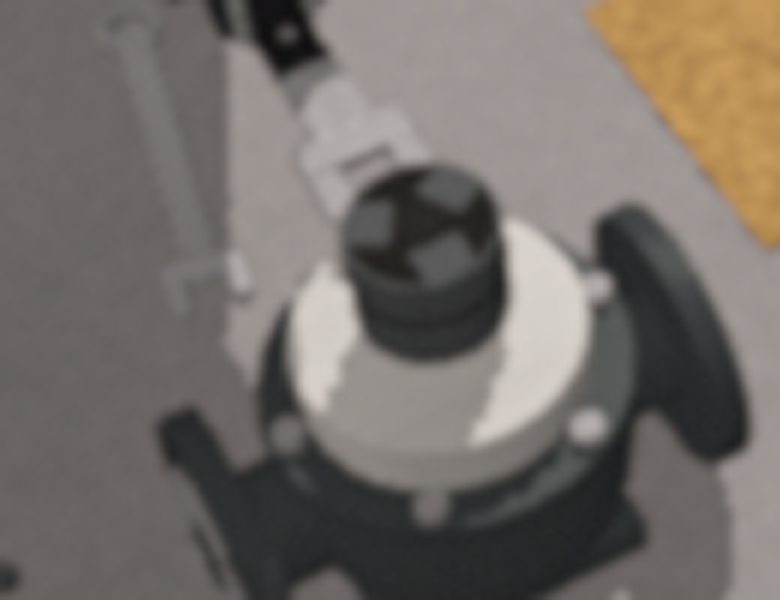

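View pics/d8c.png

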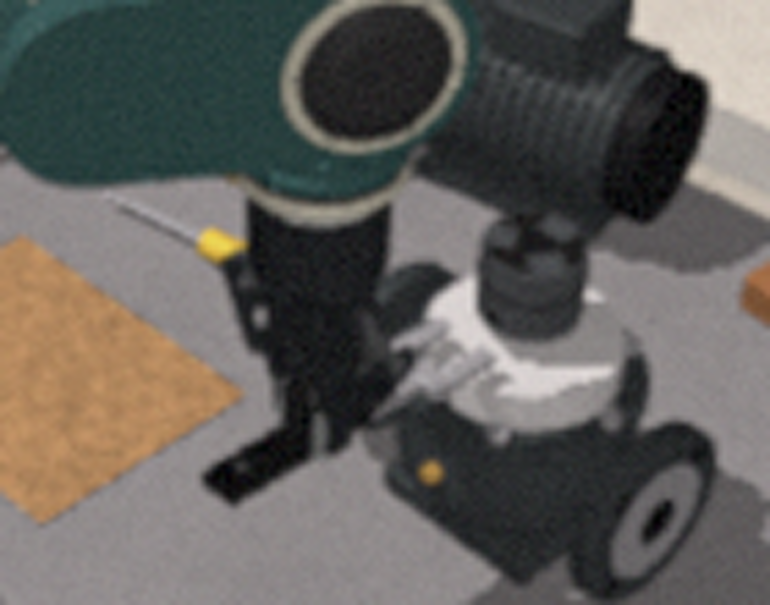

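The scene crop shows the fork flat with its slot open towards the hub (prong tips around (172,225)). The side crop shows its prongs over the front of the housing. Next I'll measure the hub axis from its silhouette in both views.

```bash
python3 - <<'E'
from h import *
s=cap("scene");d=cap("side")
for nm,c,rows,x0,x1 in(("scene",s,range(234,249,2),160,205),("side",d,range(206,219,2),295,340)):
    g=cv2.GaussianBlur(c["img"].max(2).astype(np.float32),(3,3),0)
    for r in rows:
        print(nm,r,g[r,x0:x1].astype(int).tolist())
E
```

```text
scene 234 [153, 156, 165, 171, 167, 153, 131, 103, 79, 66, 59, 51, 45, 41, 39, 38, 39, 43, 54, 68, 81, 89, 91, 91, 91, 90, 86, 81, 74, 67, 59, 50, 48, 73, 128, 181, 207, 214, 215, 215, 215, 215, 214, 208, 192]
scene 236 [153, 167, 186, 196, 194, 182, 163, 133, 97, 70, 61, 61, 61, 59, 56, 53, 50, 49, 51, 59, 71, 81, 85, 84, 80, 75, 68, 61, 55, 51, 47, 43, 42, 63, 115, 170, 202, 212, 214, 214, 214, 214, 215, 214, 210]
scene 238 [177, 193, 204, 209, 209, 207, 202, 184, 145, 95, 62, 54, 56, 59, 61, 61, 61, 60, 59, 59, 61, 64, 64, 62, 58, 55, 52, 51, 49, 47, 44, 40, 38, 58, 107, 162, 197, 210, 213, 213, 213, 213, 214, 214, 214]
scene 240 [195, 207, 210, 210, 210, 210, 209, 197, 165, 113, 68, 50, 50, 52, 54, 54, 54, 53, 53, 52, 52, 52, 52, 51, 51, 50, 49, 47, 44, 42, 40, 39, 42, 65, 115, 167, 199, 210, 213, 213, 213, 213, 213, 213, 214]
scene 242 [202, 209, 210, 209, 209, 209, 208, 201, 178, 135, 86, 54, 46, 46, 48, 49, 49, 49, 49, 49, 49, 49, 48, 47, 46, 45, 44, 43, 42, 42, 43, 43, 54, 90, 143, 185, 206, 212, 212, 212, 212, 213, 213, 213, 214]
scene 244 [201, 208, 209, 209, 209, 209, 209,
[... 1387 characters left out ...]
 152, 145, 141, 140, 140, 140, 140, 140, 140, 141, 141]
side 214 [41, 44, 66, 114, 165, 197, 210, 214, 216, 217, 201, 150, 87, 58, 55, 54, 54, 55, 55, 55, 57, 57, 56, 55, 55, 53, 50, 49, 47, 51, 81, 133, 170, 174, 161, 148, 142, 141, 140, 140, 140, 140, 140, 140, 139]
side 216 [46, 65, 112, 171, 207, 216, 216, 216, 215, 215, 203, 162, 103, 63, 52, 54, 57, 57, 55, 54, 54, 52, 49, 47, 47, 47, 49, 51, 51, 55, 77, 109, 129, 134, 134, 135, 137, 139, 141, 142, 141, 141, 140, 141, 140]
side 218 [69, 91, 125, 159, 179, 190, 199, 208, 214, 215, 212, 200, 162, 108, 66, 52, 57, 61, 60, 59, 59, 59, 58, 57, 57, 57, 56, 55, 59, 75, 104, 126, 133, 133, 132, 134, 135, 136, 138, 140, 142, 142, 140, 140, 138]
```

```bash
cat >> h.py <<'E'
def vint(a,b):
    (c1,u1,v1),(c2,u2,v2)=a,b
    o1,d1=ray(c1,u1,v1);o2,d2=ray(c2,u2,v2)
    A=np.array([d1[:2],-d2[:2]]).T;t=np.linalg.solve(A,(o2-o1)[:2]);return o1+t[0]*d1,o2+t[1]*d2
def gpts(o,dz=.068,back=0):
    yaw=o["ee_rot"][2]+np.pi;ex=np.array([np.cos(yaw),np.sin(yaw),0]);ey=np.array([-ex[1],ex[0],0])
    g=o["ee_pos"]-[0,0,dz]
    return lambda x,y,z=0.004:g+ex*x+ey*y+np.array([0,0,z])
E
python3 - <<'E'
from h import *
s=cap("scene");d=cap("side");o=observe()
p,q=vint((s,181.4,239),(d,316.0,213));print("axis",p,q)
G=gpts(o)
for nm,c,x,y,k in(("scene",s,110,190,6),("side",d,220,160,5.5)):
    im=cv2.resize(c["img"][y:y+100,x:x+130],None,fx=k,fy=k,interpolation=cv2.INTER_CUBIC)
    for a in[(74,24),(125,24),(125,12),(91,12),(91,-12),(125,-12),(125,-24),(74,-24),(37,13),(37,-13)]:
        u=proj(c,G(a[0]/1e3,a[1]/1e3,.004));cv2.circle(im,tuple(int(t) for t in (u-[x,y]+.5)*k),3,(0,0,255),-1)
    cv2.imwrite(f"pics/o9{nm}.png",im)
E
```

```text
axis [ 0.57897805 -0.22687735  0.15861003] [ 0.57897805 -0.22687735  0.16777408]
```

View pics/o9scene.png

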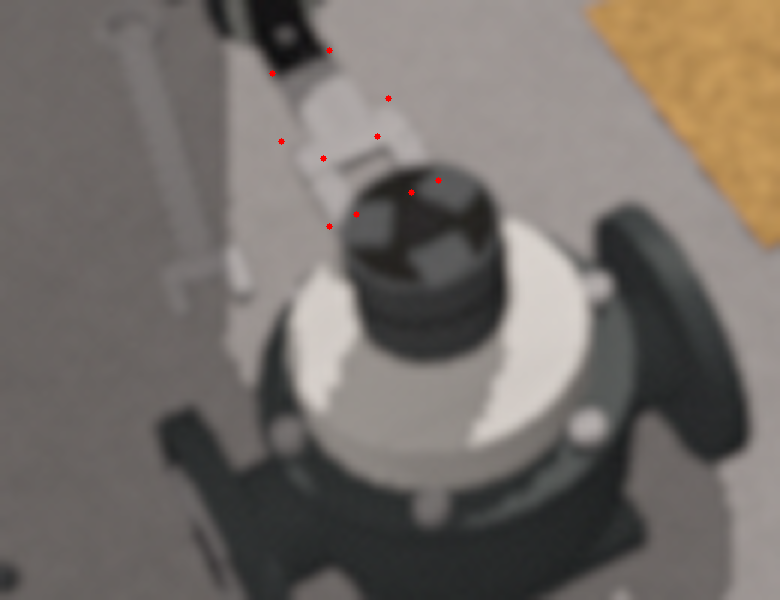

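View pics/o9side.png

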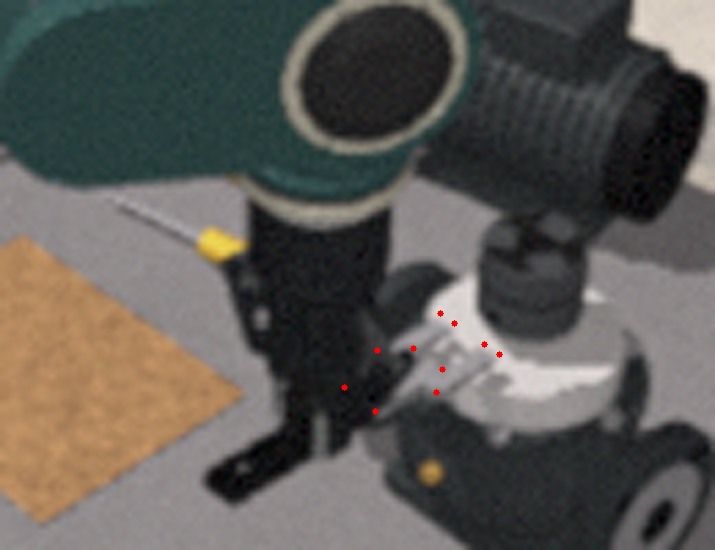

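```bash
python3 - <<'E'
from h import *
s=cap("scene");d=cap("side");o=observe();G=gpts(o)
for nm,c,x,y,w,h,k in(("scene",s,145,195,60,45,13),("side",d,275,205,55,40,14)):
    im=cv2.resize(c["img"][y:y+h,x:x+w],None,fx=k,fy=k,interpolation=cv2.INTER_CUBIC)
    for a in[(74,24),(125,24),(125,12),(91,12),(91,-12),(125,-12),(125,-24),(74,-24),(37,13),(37,-13)]:
        u=proj(c,G(a[0]/1e3,a[1]/1e3,.004));cv2.circle(im,tuple(int(t) for t in (u-[x,y]+.5)*k),3,(0,0,255),-1)
    cv2.imwrite(f"pics/z9{nm}.png",im)
E
```

```text
(no output)
```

View pics/z9scene.png

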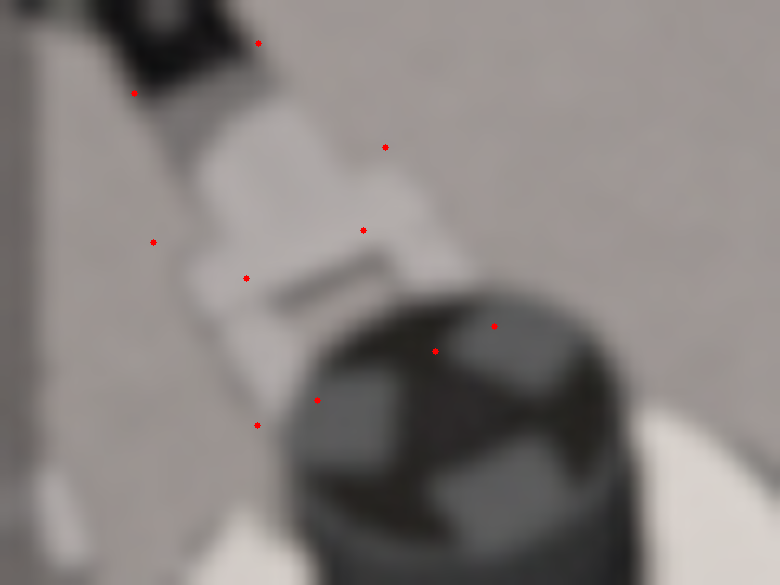

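View pics/z9side.png

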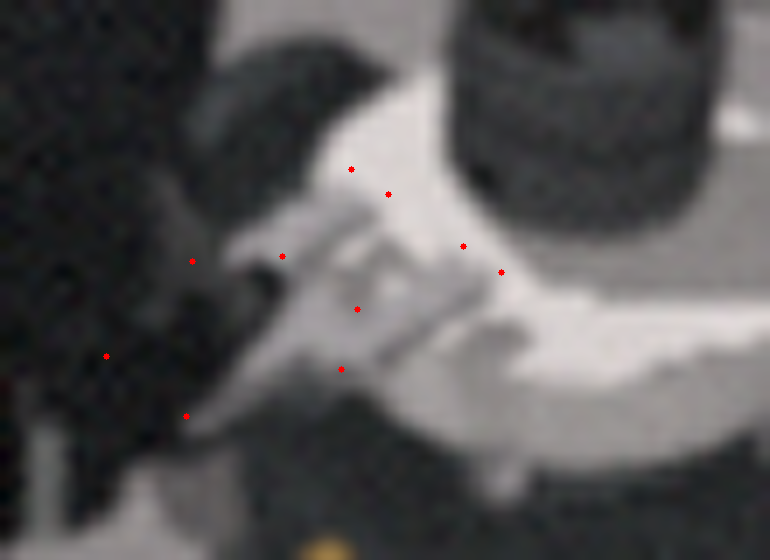

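The overlay suggests the fork sits a few mm off the tool line, so the gauge may be slightly yawed in the jaws. I'll measure that with the wrist camera.

```bash
python3 - <<'E'
from h import *
w=cap("wrist");cv2.imwrite("pics/w10.png",w["img"]);o=observe()
print(o["ee_pos"],o["ee_rot"])
g=w["img"].max(2)<40
z=o["ee_pos"][2]-.068+.006
yaw=o["ee_rot"][2]+np.pi;ex=np.array([np.cos(yaw),np.sin(yaw)]);ey=np.array([-ex[1],ex[0]])
P=[]
for r in range(112,240,8):
    L=g[r].copy();x=252
    if not L[x]:continue
    a=x
    while L[a-1]:a-=1
    b=x
    while L[b+1]:b+=1
    A=onz(w,a-.5,r,z)[:2]-o["ee_pos"][:2];B=onz(w,b+.5,r,z)[:2]-o["ee_pos"][:2]
    print(r,a,b,(A@ex).round(4),(A@ey).round(4),(B@ey).round(4));P.append(((A@ex+B@ex)/2,(A@ey+B@ey)/2))
P=np.array(P);print(np.polyfit(P[:-1,0],P[:-1,1],1))
E
```

```text
[ 0.40563163 -0.20619525  0.22689495] [ 3.14156370e+00 -4.91689921e-05  3.03175746e+00]
112 228 273 -0.0711 -0.0126 0.0078
120 221 277 -0.0676 -0.0158 0.0096
128 222 277 -0.064 -0.0154 0.0097
136 222 277 -0.0603 -0.0154 0.0097
144 223 277 -0.0567 -0.015 0.0098
168 225 277 -0.0456 -0.0144 0.0099
176 225 278 -0.0418 -0.0145 0.0105
184 226 277 -0.038 -0.0141 0.0101
192 226 277 -0.0341 -0.0142 0.0102
200 227 277 -0.0302 -0.0138 0.0103
208 227 272 -0.0261 -0.0139 0.008
216 228 266 -0.0221 -0.0136 0.0052
224 229 266 -0.0179 -0.0132 0.0052
232 229 259 -0.0136 -0.0134 0.0019
[-0.01099915 -0.00318046]
```

View pics/w10.png

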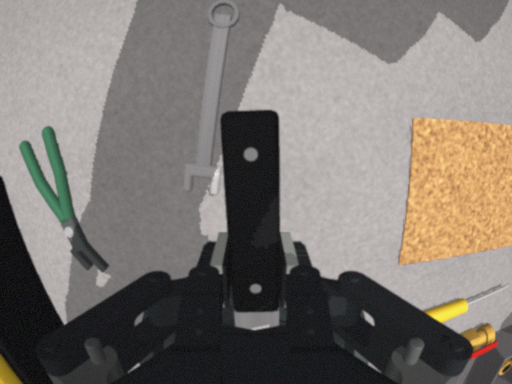

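The gauge is yawed +0.036 rad in the jaws, which puts the seat +2.9 mm sideways. This agrees with the two-view estimate of about 3 mm. I'm turning it out, then lowering gently until the prongs feel the housing.

Call:
carry_out(
  commands=[
    [[0,-1.1,0,0.036],[0,0,2,0],[0,0,2,0],[0,0,2,0],[0,0,0,0],[0,0,0,0],[0,0,0,0],[0,0,0,0],[0,0,0,0],[0,0,0,0]],
  ],
)

```text
time_s: 11.45
ee_pos: [0.4056, -0.2073, 0.221]
ee_rot: [-3.142, 0.0, 2.996]
wrist_force: [0.5, 0.2, -2.7]
opening: 0.0233
```

```bash
python3 - <<'E'
from h import *
o=observe();print(o["time_s"],o["ee_pos"],o["ee_rot"],o["wrist_force"],o["moment"])
d=cap("side");s=cap("scene")
f=lambda c,x,y,w,h,k:cv2.resize(c["img"][y:y+h,x:x+w],None,fx=k,fy=k,interpolation=cv2.INTER_CUBIC)
cv2.imwrite("pics/d11.png",f(d,265,195,80,55,9.5))
E
```

```text
11.45 [ 0.40557167 -0.20729728  0.22101368] [-3.14154626e+00  1.64818263e-04  2.99584854e+00] [ 0.52070507  0.2299747  -2.70594498] [ 0.02633397  0.1750743  -0.03606233]
```

View pics/d11.png

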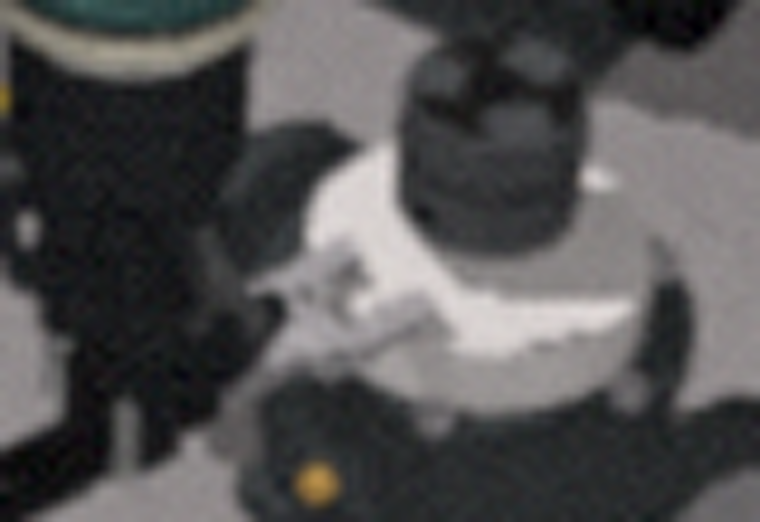

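The prongs are still a little above the housing rim and no contact has been felt. I'm lowering in 1 mm rows.

Call:
carry_out(
  commands=[
    [[0,0,1,0],[0,0,1,0],[0,0,1,0],[0,0,1,0],[0,0,0,0],[0,0,0,0],[0,0,0,0],[0,0,0,0],[0,0,0,0],[0,0,0,0]],
  ],
)

```text
time_s: 12.38
ee_pos: [0.4056, -0.2073, 0.217]
ee_rot: [-3.142, 0.0, 2.996]
wrist_force: [0.3, 0.6, -3.4]
opening: 0.0236
```

Call:
carry_out(
  commands=[
    [[0,0,1,0],[0,0,1,0],[0,0,0,0],[0,0,0,0],[0,0,0,0],[0,0,0,0],[0,0,0,0],[0,0,0,0],[0,0,0,0],[0,0,0,0]],
  ],
)

```text
time_s: 13.22
ee_pos: [0.4055, -0.2073, 0.2149]
ee_rot: [-3.142, 0.0, 2.996]
wrist_force: [0.6, -0.6, -1.2]
opening: 0.0234
```

```bash
python3 - <<'E'
from h import *
o=observe();print(o["time_s"],o["ee_pos"],o["ee_rot"],o["wrist_force"],o["moment"])
E
```

```text
13.2167 [ 0.40553861 -0.20729251  0.2149256 ] [-3.14157955e+00  5.71713028e-05  2.99577705e+00] [ 0.6396641  -0.62889351 -1.20757654] [ 0.00996273  0.04412901 -0.07085342]
```

Contact was felt at TCP z=0.215: the weight is partly carried and the moment has dropped. That fits a 3 mm droop of the tips. I'm raising 1.5 mm and sliding in as far as just before the shaft.

Call:
carry_out(
  commands=[
    [[0,0,-1.5,0],[-5,0.2,0,0],[-5,0.2,0,0],[-5,0.2,0,0],[-5,0.2,0,0],[-5,0.2,0,0],[-5,0.2,0,0],[0,0,0,0],[0,0,0,0],[0,0,0,0]],
  ],
)

```text
time_s: 14.05
ee_pos: [0.4353, -0.2104, 0.2163]
ee_rot: [3.142, -0.0, 2.996]
wrist_force: [0.1, 0.2, -2.2]
opening: 0.0235
```

```bash
python3 - <<'E'
from h import *
o=observe();print(o["time_s"],o["ee_pos"],o["ee_rot"],o["wrist_force"],o["moment"])
d=cap("side");s=cap("scene")
f=lambda c,x,y,w,h,k:cv2.resize(c["img"][y:y+h,x:x+w],None,fx=k,fy=k,interpolation=cv2.INTER_CUBIC)
cv2.imwrite("pics/d12.png",f(d,275,195,70,55,10));cv2.imwrite("pics/s12.png",f(s,140,200,70,55,10))
E
```

```text
14.05 [ 0.43531494 -0.21042879  0.21628744] [ 3.14153017e+00 -3.40290446e-04  2.99588569e+00] [ 0.06192969  0.17037131 -2.2366596 ] [ 0.04987406  0.1476804  -0.01480764]
```

View pics/d12.png

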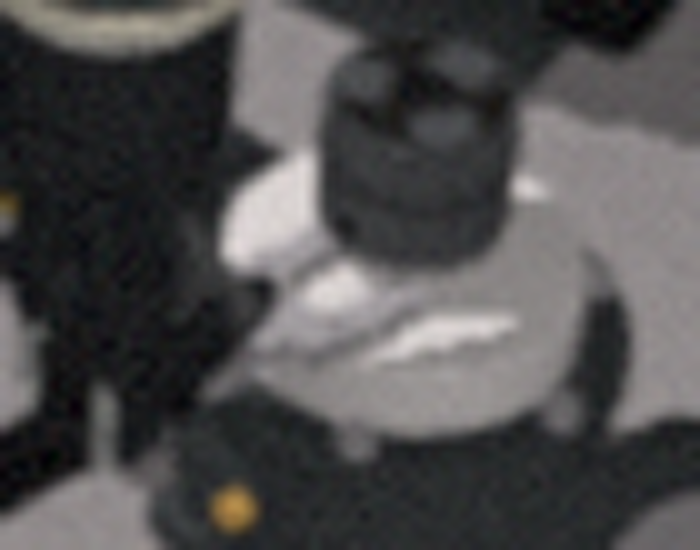

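View pics/s12.png

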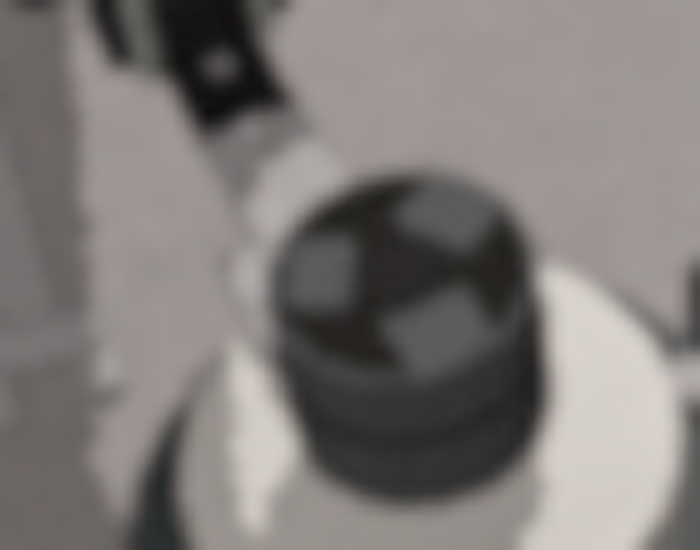

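The prongs have started under the hub on both sides of its axis: slot at side crop (335,290), tips reaching the hub's shadow, no contact force. I'm sliding on.

Call:
carry_out(
  commands=[
    [[-4,0.15,0,0],[-4,0.15,0,0],[-4,0.15,0,0],[-4,0.15,0,0],[-4,0.15,0,0],[-4,0.15,0,0],[0,0,0,0],[0,0,0,0],[0,0,0,0],[0,0,0,0]],
  ],
)

```text
time_s: 14.98
ee_pos: [0.4591, -0.213, 0.2164]
ee_rot: [-3.142, -0.0, 2.996]
wrist_force: [-0.2, -0.2, -2.9]
opening: 0.0233
```

```bash
python3 - <<'E'
from h import *
o=observe();print(o["time_s"],o["ee_pos"],o["ee_rot"],o["wrist_force"],o["moment"])
d=cap("side")
f=lambda c,x,y,w,h,k:cv2.resize(c["img"][y:y+h,x:x+w],None,fx=k,fy=k,interpolation=cv2.INTER_CUBIC)
cv2.imwrite("pics/d13.png",f(d,275,195,70,55,10))
E
```

```text
14.9833 [ 0.45913479 -0.21302308  0.21637858] [-3.14157716e+00 -1.30196259e-04  2.99579627e+00] [-0.24028936 -0.19638368 -2.92090867] [ 0.01884842  0.20130277 -0.03343437]
```

View pics/d13.png

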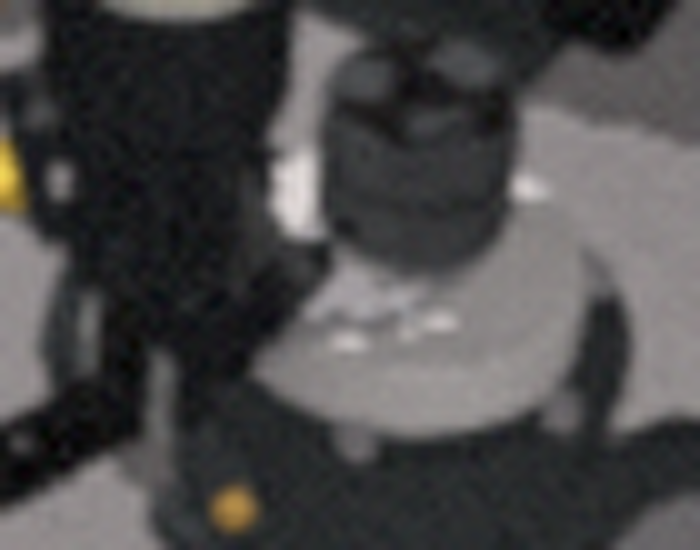

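Call:
carry_out(
  commands=[
    [[-3,0.1,0,0],[-3,0.1,0,0],[-3,0.1,0,0],[-3,0.1,0,0],[-1,0,0,0],[-1,0,0,0],[0,0,0,0],[0,0,0,0],[0,0,0,0],[0,0,0,0]],
  ],
)

```text
time_s: 15.87
ee_pos: [0.4731, -0.2147, 0.2165]
ee_rot: [-3.142, 0.0, 2.996]
wrist_force: [0.4, 0.2, -2.2]
opening: 0.0236
```

Call:
carry_out(
  commands=[
    [[-1,0,0,0],[-1,0,0,0],[0,0,0,0],[0,0,0,0],[0,0,0,0],[0,0,0,0],[0,0,0,0],[0,0,0,0],[0,0,0,0],[0,0,0,0]],
  ],
)

```text
time_s: 16.7
ee_pos: [0.4751, -0.215, 0.2164]
ee_rot: [-3.142, 0.0, 2.996]
wrist_force: [0.3, -0.1, -3.9]
opening: 0.0235
```

Call:
carry_out(
  commands=[
    [[-1,0,0,0],[-1,0,0,0],[0,0,0,0],[0,0,0,0],[0,0,0,0],[0,0,0,0],[0,0,0,0],[0,0,0,0],[0,0,0,0],[0,0,0,0]],
  ],
)

```text
time_s: 17.53
ee_pos: [0.4771, -0.2153, 0.2164]
ee_rot: [3.142, -0.0, 2.996]
wrist_force: [-0.4, 0.0, -3.0]
opening: 0.0231
```

Call:
carry_out(
  commands=[
    [[-0.7,0,0,0],[-0.7,0,0,0],[0,0,0,0],[0,0,0,0],[0,0,0,0],[0,0,0,0],[0,0,0,0],[0,0,0,0],[0,0,0,0],[0,0,0,0]],
  ],
)

```text
time_s: 18.37
ee_pos: [0.4784, -0.2154, 0.2163]
ee_rot: [3.142, -0.001, 2.996]
wrist_force: [-4.5, 0.4, -1.9]
opening: 0.0235
```

Home contact was felt: -4.5 N at TCP x=0.478, where 0.477 to 0.479 was expected. I'm lowering the gauge to rest flat on the housing.

Call:
carry_out(
  commands=[
    [[0,0,1,0],[0,0,1,0],[0,0,0,0],[0,0,0,0],[0,0,0,0],[0,0,0,0],[0,0,0,0],[0,0,0,0],[0,0,0,0],[0,0,0,0]],
  ],
)

```text
time_s: 19.2
ee_pos: [0.4783, -0.2155, 0.2146]
ee_rot: [-3.141, -0.0, 2.996]
wrist_force: [-7.6, 1.2, 0.9]
opening: 0.0234
```

Call:
carry_out(
  commands=[
    [[0,0,1,0],[0,0,1,0],[0,0,0,0],[0,0,0,0],[0,0,0,0],[0,0,0,0],[0,0,0,0],[0,0,0,0],[0,0,0,0],[0,0,0,0]],
  ],
)

```text
time_s: 20.03
ee_pos: [0.4783, -0.2155, 0.2126]
ee_rot: [-3.142, -0.0, 2.996]
wrist_force: [-7.4, 0.6, -0.7]
opening: 0.0233
```

```bash
python3 - <<'E'
from h import *
o=observe();print(o["time_s"],o["ee_pos"],o["ee_rot"],o["wrist_force"],o["moment"])
E
```

```text
20.0333 [ 0.47833258 -0.2154947   0.21255545] [-3.14154023e+00 -3.17554785e-04  2.99572935e+00] [-7.44826319  0.58901815 -0.72862619] [0.20406268 0.99640961 0.05594026]
```

The gauge is held home with 7 N against the shaft and its weight is on the housing. I'm releasing it.

Call:
carry_out(
  commands=[
    [[0,0,0,0],[0,0,0,0],[0,0,0,0],[0,0,0,0],[0,0,0,0],[0,0,0,0],[0,0,-3,0],[0,0,-8,0],[0,0,-15,0],[0,0,-20,0]],
  ],
  gripper=50,
)

```text
time_s: 20.87
ee_pos: [0.4782, -0.2153, 0.2585]
ee_rot: [3.141, -0.002, 2.996]
wrist_force: [-0.3, -1.3, 1.0]
opening: 0.05
```

```bash
python3 - <<'E'
from h import *
o=observe();print(o["time_s"],o["ee_pos"],o["ee_rot"],o["wrist_force"],o["moment"])
d=cap("side");w=cap("wrist")
f=lambda c,x,y,w,h,k:cv2.resize(c["img"][y:y+h,x:x+w],None,fx=k,fy=k,interpolation=cv2.INTER_CUBIC)
cv2.imwrite("pics/d14.png",f(d,245,185,100,75,7));cv2.imwrite("pics/w14.png",w["img"])
E
```

```text
20.8667 [ 0.47823583 -0.21532785  0.25851698] [ 3.14102876e+00 -1.55475604e-03  2.99577206e+00] [-0.29604366 -1.25070753  0.99494033] [-0.03693064  0.02663509 -0.01368115]
```

View pics/d14.png

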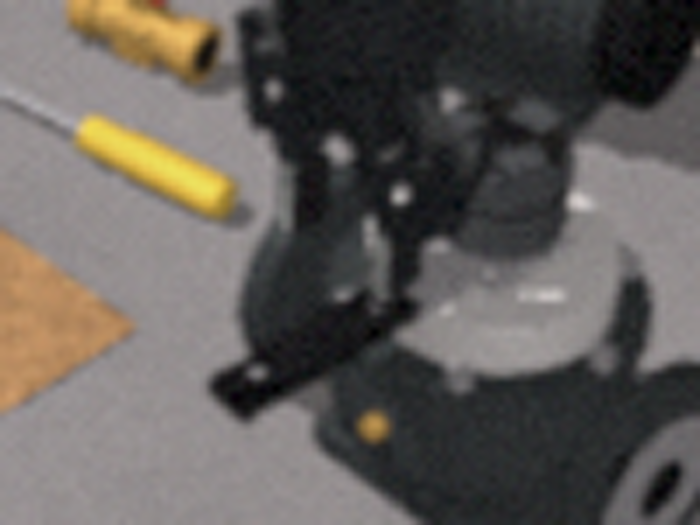

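View pics/w14.png

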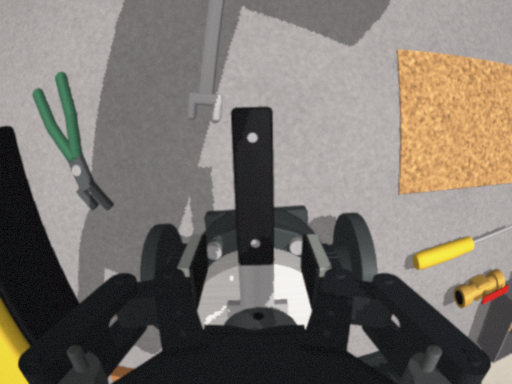

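The gauge stays put and flat: handle (252,110)–(255,262) in the wrist view, with the neck running under the hub. I'm rising, closing the jaws and going over the hub.

Call:
carry_out(
  commands=[
    [[0,0,-25,0],[0,0,-25,0],[-20,0.6,0,0],[-27,0.8,0,0],[-27,0.8,0,0],[-20,0.6,0,0],[-7.4,0.3,0,0],[0,0,0,0],[0,0,0,0],[0,0,0,0]],
  ],
  gripper=0,
)

```text
time_s: 21.8
ee_pos: [0.5785, -0.2271, 0.3086]
ee_rot: [-3.141, 0.0, 2.996]
wrist_force: [-0.4, -0.5, -0.0]
opening: 0.0002
```

```bash
python3 - <<'E'
from h import *
o=observe();print(o["time_s"],o["ee_pos"],o["opening"],o["wrist_force"])
w=cap("wrist");d=cap("side");s=cap("scene");cv2.imwrite("pics/w15.png",w["img"])
f=lambda c,x,y,w,h,k:cv2.resize(c["img"][y:y+h,x:x+w],None,fx=k,fy=k,interpolation=cv2.INTER_CUBIC)
cv2.imwrite("pics/ds15.png",np.hstack([f(d,260,160,100,100,4),f(s,130,170,100,100,4)]))
# handle line
g=w["img"].max(2)<45;print([np.where(g[r,200:300])[0][[0,-1]]+200 if g[r,200:300].any() else None for r in range(20,140,15)])
E
```

```text
21.8 [ 0.57851476 -0.2270815   0.30864974] 0.00017211481272217164 [-0.36367946 -0.53634146 -0.03290655]
[array([233, 264]), array([234, 264]), array([234, 244]), array([234, 255]), array([235, 265]), array([236, 265]), array([234, 266]), None]
```

View pics/w15.png

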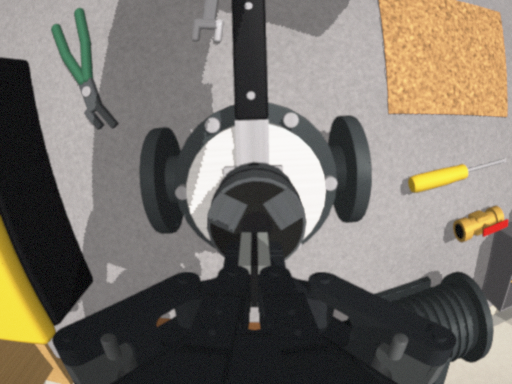

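View pics/ds15.png

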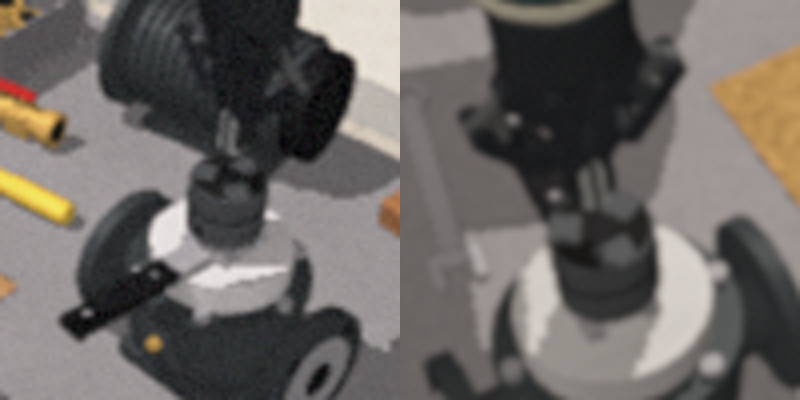

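This is a good view from above: the handle runs from (250,0) to (251,118), the neck goes straight under the hub, and the closed tips are over the hub centre at (255,235). I'll check the seating from the handle's front edge.

```bash
python3 - <<'E'
from h import *
w=cap("wrist")
g=w["img"].max(2);print("col251",g[105:130,251].tolist())
S=np.array([.579,-.2269])
for r in(117,118.5,120):
    p=onz(w,251,r,.150);print(r,p,np.linalg.norm(p[:2]-S))
# housing top circle: white mask contour fit via rays
hsv=cv2.cvtColor(w["img"],cv2.COLOR_BGR2HSV);m=((hsv[...,1]<40)&(hsv[...,2]>185)).astype(np.uint8);m[:115]=0;m[245:]=0;m[:,:170]=0;m[:,340:]=0
k,_=cv2.findContours(m,0,1);k=np.vstack(k)[:,0];h=cv2.convexHull(k)[:,0]
P=np.array([onz(w,u,v,.140)[:2] for u,v in h])
A=np.c_[2*P,np.ones(len(P))];x=np.linalg.lstsq(A,(P**2).sum(1),rcond=None)[0];print("circle",x[:2],np.sqrt(x[2]+x[0]**2+x[1]**2),len(P))
# bolt/flange: handle centreline
c1=onz(w,(235+265.)/2,80,.15);c2=onz(w,(233+264.)/2,20,.15);dv=(c1-c2)[:2];dv/=np.linalg.norm(dv);print("yaw",np.arctan2(dv[1],dv[0]),"lateral of S/circle",[np.cross(dv,q-c1[:2]) for q in(S,x[:2])])
E
```

```text
col251 [45, 43, 42, 42, 44, 40, 42, 43, 42, 45, 41, 36, 35, 56, 122, 186, 204, 205, 204, 203, 201, 204, 202, 204, 201]
117 [ 0.51365902 -0.22083944  0.15      ] 0.0656214447579911
118.5 [ 0.51480882 -0.22101046  0.15      ] 0.064460793209884
120 [ 0.51595911 -0.2211816   0.15      ] 0.06329971854486353
circle [ 0.57504548 -0.21041213] 0.07374495266817026 18
yaw -0.12239751162211872 lateral of S/circle [array(0.00200807), array(0.01788977)]<stdin>:13: DeprecationWarning: Arrays of 2-dimensional vectors are deprecated. Use arrays of 3-dimensional vectors instead. (deprecated in NumPy 2.0)
```

The front edge measures 64.5 ± 2 mm from the axis against a nominal 63. I want the seating confirmed by feel, so before pressing the hub I'll nudge the handle's rear end with the closed fingers.

Call:
carry_out(
  commands=[
    [[20,-0.6,0,0],[38,-1.1,0,0],[38,-1.1,0,0],[38,-1.2,0,0],[38,-1.2,0,0],[33,-1,0,0],[0,0,30,0],[0,0,35,0],[0,0,25,0],[0,0,3,0]],
  ],
)

```text
time_s: 22.83
ee_pos: [0.374, -0.2028, 0.2113]
ee_rot: [3.14, -0.004, 2.995]
wrist_force: [0.8, 1.5, -0.7]
opening: 0.0
```

Call:
carry_out(
  commands=[
    [[-4,0.1,0,0],[-4,0.1,0,0],[-4,0.1,0,0],[-3,0.1,0,0],[0,0,0,0],[0,0,0,0],[0,0,0,0],[0,0,0,0],[0,0,0,0],[0,0,0,0]],
  ],
)

```text
time_s: 23.67
ee_pos: [0.3904, -0.2053, 0.2155]
ee_rot: [-3.142, 0.0, 2.996]
wrist_force: [0.5, 0.6, 0.0]
opening: 0.0002
```

```bash
python3 - <<'E'
from h import *
o=observe();print(o["time_s"],o["ee_pos"],o["opening"],o["wrist_force"])
d=cap("side")
f=lambda c,x,y,w,h,k:cv2.resize(c["img"][y:y+h,x:x+w],None,fx=k,fy=k,interpolation=cv2.INTER_CUBIC)
cv2.imwrite("pics/d16.png",f(d,230,170,110,90,6))
E
```

```text
23.6667 [ 0.39037669 -0.20526847  0.21545377] 0.00015459892986555607 [0.47982932 0.635142   0.02214901]
```

View pics/d16.png

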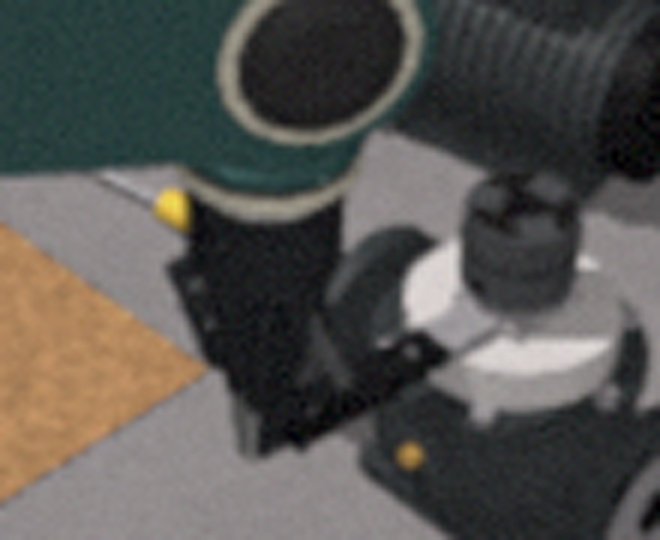

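The fingers are just behind the handle end (side crop (265,440)). I'm advancing slowly.

Call:
carry_out(
  commands=[
    [[-1.5,0,0,0],[-1.5,0,0,0],[-1,0,0,0],[0,0,0,0],[0,0,0,0],[0,0,0,0],[0,0,0,0],[0,0,0,0],[0,0,0,0],[0,0,0,0]],
  ],
)

```text
time_s: 24.55
ee_pos: [0.3944, -0.2059, 0.2154]
ee_rot: [-3.142, 0.0, 2.996]
wrist_force: [-0.3, 1.1, 0.1]
opening: 0.0002
```

Call:
carry_out(
  commands=[
    [[-0.7,0,0,0],[-0.7,0,0,0],[0,0,0,0],[0,0,0,0],[0,0,0,0],[0,0,0,0],[0,0,0,0],[0,0,0,0],[0,0,0,0],[0,0,0,0]],
  ],
)

```text
time_s: 25.38
ee_pos: [0.3958, -0.2061, 0.2154]
ee_rot: [-3.142, 0.0, 2.996]
wrist_force: [-0.1, 0.0, 0.7]
opening: -0.0002
```

Call:
carry_out(
  commands=[
    [[-0.7,0,0,0],[-0.7,0,0,0],[0,0,0,0],[0,0,0,0],[0,0,0,0],[0,0,0,0],[0,0,0,0],[0,0,0,0],[0,0,0,0],[0,0,0,0]],
  ],
)

```text
time_s: 26.22
ee_pos: [0.3965, -0.2062, 0.2151]
ee_rot: [3.141, -0.003, 2.996]
wrist_force: [-9.7, 1.3, 2.2]
opening: 0.0001
```

Call:
carry_out(
  commands=[
    [[-0.7,0,0,0],[-0.7,0,0,0],[0,0,0,0],[0,0,0,0],[0,0,0,0],[0,0,0,0],[0,0,0,0],[0,0,0,0],[0,0,0,0],[0,0,0,0]],
  ],
)

```text
time_s: 27.05
ee_pos: [0.397, -0.2063, 0.2146]
ee_rot: [3.141, -0.006, 2.995]
wrist_force: [-21.2, 2.9, 3.3]
opening: -0.0001
```

A stiff stop: 21 N within half a millimetre, so the gauge is fully home. I'm backing off, rising and going over the hub to press.

Call:
carry_out(
  commands=[
    [[4,0,0,0],[8,0,0,0],[0,0,-30,0],[0,0,-38,0],[0,0,-26,0],[-38,1.2,0,0],[-38,1.2,0,0],[-38,1.2,0,0],[-38,1.2,0,0],[-38,1.2,0,0]],
  ],
)

```text
time_s: 27.88
ee_pos: [0.5771, -0.2264, 0.3094]
ee_rot: [-3.142, 0.001, 2.996]
wrist_force: [-0.0, 0.0, 0.2]
opening: -0.0002
```

Call:
carry_out(
  commands=[
    [[-5,0.1,0,0],[0,0,6,0],[0,0,6,0],[0,0,6,0],[0,0,4,0],[0,0,0,0],[0,0,0,0],[0,0,0,0],[0,0,0,0],[0,0,0,0]],
  ],
)

```text
time_s: 28.72
ee_pos: [0.5805, -0.2271, 0.2878]
ee_rot: [-3.141, 0.001, 2.996]
wrist_force: [-0.1, -0.3, -0.2]
opening: 0.0001
```

```bash
python3 - <<'E'
from h import *
o=observe();print(o["time_s"],o["ee_pos"],o["opening"],o["wrist_force"])
d=cap("side")
f=lambda c,x,y,w,h,k:cv2.resize(c["img"][y:y+h,x:x+w],None,fx=k,fy=k,interpolation=cv2.INTER_CUBIC)
cv2.imwrite("pics/d17.png",f(d,250,160,100,90,6))
E
```

```text
28.7167 [ 0.58046886 -0.22705001  0.28782545] 0.00013211348073801572 [-0.11960364 -0.29045533 -0.15888554]
```

View pics/d17.png

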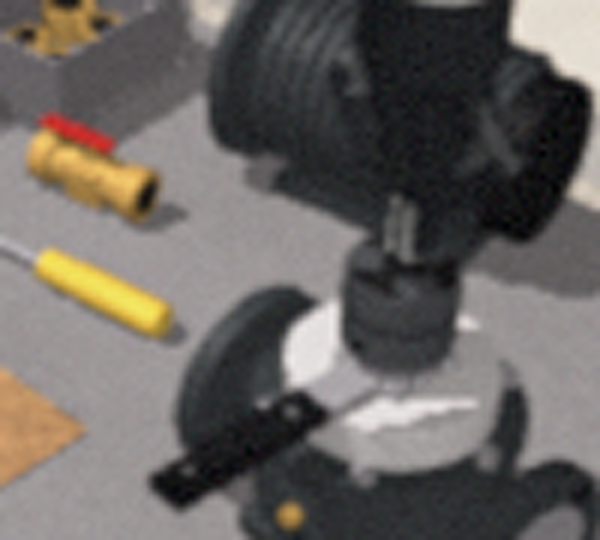

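Call:
carry_out(
  commands=[
    [[0,0,2,0],[0,0,2,0],[0,0,1.5,0],[0,0,1.5,0],[0,0,1,0],[0,0,1,0],[0,0,1,0],[0,0,0,0],[0,0,0,0],[0,0,0,0]],
  ],
)

```text
time_s: 29.6
ee_pos: [0.5805, -0.227, 0.2776]
ee_rot: [-3.142, 0.0, 2.996]
wrist_force: [-2.8, 1.3, 4.7]
opening: -0.0
```

Call:
carry_out(
  commands=[
    [[0,0,1,0],[0,0,1,0],[0,0,1,0],[0,0,0,0],[0,0,0,0],[0,0,0,0],[0,0,0,0],[0,0,0,0],[0,0,0,0],[0,0,0,0]],
  ],
)

```text
time_s: 30.43
ee_pos: [0.5805, -0.227, 0.2743]
ee_rot: [3.142, -0.0, 2.996]
wrist_force: [-1.6, 0.6, 2.5]
opening: -0.0004
```

Contact: the hub is sliding at about 3–5 N. I'm continuing down to the stop, expected at TCP z of about 0.272.

Call:
carry_out(
  commands=[
    [[0,0,0.8,0],[0,0,0.8,0],[0,0,0,0],[0,0,0,0],[0,0,0,0],[0,0,0,0],[0,0,0,0],[0,0,0,0],[0,0,0,0],[0,0,0,0]],
  ],
)

```text
time_s: 31.27
ee_pos: [0.5805, -0.227, 0.2728]
ee_rot: [-3.142, 0.0, 2.996]
wrist_force: [-1.7, 1.5, 3.4]
opening: -0.0001
```

Call:
carry_out(
  commands=[
    [[0,0,0.7,0],[0,0,0.7,0],[0,0,0,0],[0,0,0,0],[0,0,0,0],[0,0,0,0],[0,0,0,0],[0,0,0,0],[0,0,0,0],[0,0,0,0]],
  ],
)

```text
time_s: 32.1
ee_pos: [0.5805, -0.227, 0.2714]
ee_rot: [3.142, -0.0, 2.996]
wrist_force: [-1.1, 0.5, 1.8]
opening: 0.0
```

Call:
carry_out(
  commands=[
    [[0,0,0.6,0],[0,0,0.6,0],[0,0,0,0],[0,0,0,0],[0,0,0,0],[0,0,0,0],[0,0,0,0],[0,0,0,0],[0,0,0,0],[0,0,0,0]],
  ],
)

```text
time_s: 32.93
ee_pos: [0.5805, -0.227, 0.2707]
ee_rot: [-3.142, 0.0, 2.996]
wrist_force: [-3.4, 0.9, 7.4]
opening: 0.0001
```

Call:
carry_out(
  commands=[
    [[0,0,0.5,0],[0,0,0.5,0],[0,0,0,0],[0,0,0,0],[0,0,0,0],[0,0,0,0],[0,0,0,0],[0,0,0,0],[0,0,0,0],[0,0,0,0]],
  ],
)

```text
time_s: 33.77
ee_pos: [0.5805, -0.227, 0.2706]
ee_rot: [-3.141, 0.001, 2.996]
wrist_force: [-6.7, 3.5, 13.9]
opening: 0.0002
```

Call:
carry_out(
  commands=[
    [[0,0,0.6,0],[0,0,0.6,0],[0,0,0,0],[0,0,0,0],[0,0,0,0],[0,0,0,0],[0,0,0,0],[0,0,0,0],[0,0,0,0],[0,0,0,0]],
  ],
)

```text
time_s: 34.6
ee_pos: [0.5805, -0.227, 0.2706]
ee_rot: [-3.141, 0.002, 2.996]
wrist_force: [-10.9, 4.8, 23.5]
opening: 0.0002
```

Call:
carry_out(
  commands=[
    [[0,0,-3,0],[0,0,-10,0],[0,0,-20,0],[0,0,-20,0],[0,0,-20,0],[0,0,0,0],[0,0,0,0],[0,0,0,0],[0,0,0,0],[0,0,0,0]],
  ],
)

```text
time_s: 35.43
ee_pos: [0.5804, -0.227, 0.3399]
ee_rot: [3.141, -0.002, 2.996]
wrist_force: [0.4, -0.1, 0.3]
opening: 0.0002
```

```bash
python3 - <<'E'
from h import *
o=observe();print(o["time_s"],o["ee_pos"],o["opening"],o["wrist_force"])
d=cap("side");s=cap("scene");w=cap("wrist");cv2.imwrite("pics/w18.png",w["img"])
f=lambda c,x,y,w,h,k:cv2.resize(c["img"][y:y+h,x:x+w],None,fx=k,fy=k,interpolation=cv2.INTER_CUBIC)
cv2.imwrite("pics/ds18.png",np.hstack([f(d,260,170,80,90,5),f(s,140,190,80,90,5)]))
cv2.imwrite("pics/s18.png",s["img"])
r0=cv2.imread("pics/scene0.png")
c1=onz(w,251,100,.15)
E
```

```text
35.4333 [ 0.58042249 -0.22699573  0.33991486] 0.0001907461054577686 [ 0.36982896 -0.06013736  0.26918281]
```

View pics/ds18.png

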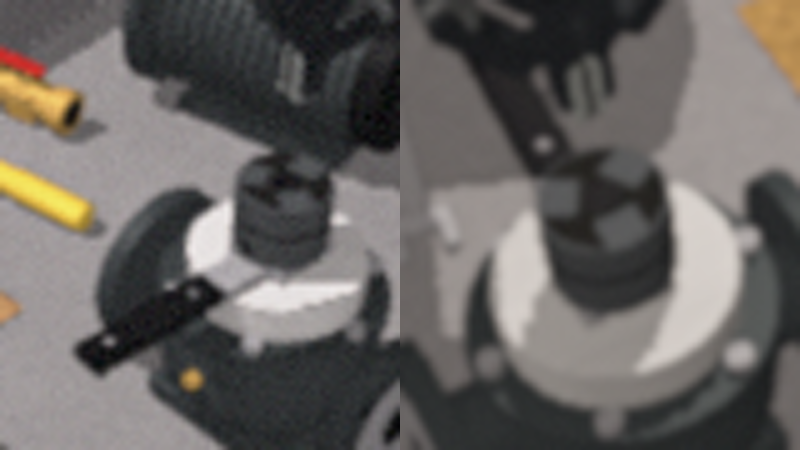

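View pics/w18.png

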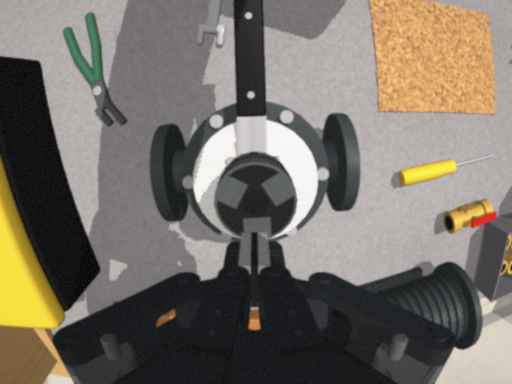

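View pics/s18.png

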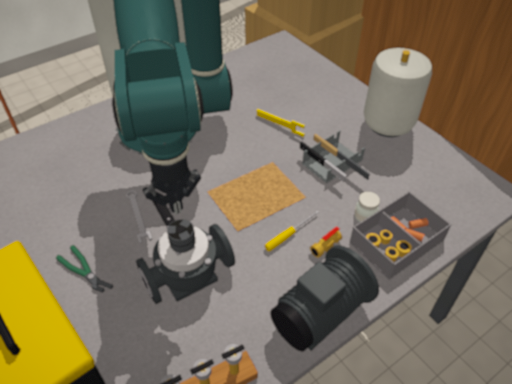

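The final views show the gauge lying flat and straight under the lowered hub. The file and straight gauge are still in the rack and everything else is unmoved. I'm handing in.

```bash
python3 -c "
from cell import *
print(hand_in())"
```

```text
the job is handed in; nothing more can be done
None
```

The forked gauge is in place under the coupling hub, and the hub is pressed down onto it. I handed the job in at about 35 s of the 69 s allowed. `hand_in()` gives no verdict, so the result rests on my own checks.

I took the black forked gauge from the far rack slot and toppled it flat on the mat. I then regripped it across its width, turned out a 0.036 rad skew in the jaws, slid it under the hub to the shaft, and pressed the hub down.

- **Gauge fully home:** I felt the shaft while inserting (about 7 N). A later nudge on the handle end met a stiff stop, reaching 21 N within half a millimetre.
- **Hub on the gauge:** it slid at about 3–5 N, then stopped dead and held as the force rose to about 24 N. The robot touched nothing after that.
- **Other things:** in the last pictures the file and straight gauge are still in the rack. The bench tools and parts look unmoved.

Three measurements were slightly off nominal but within what I could measure:
- The camera put the handle's front edge 64.5 mm from the shaft axis, against 63 mm nominal (±2 mm).
- The camera put the gauge about 2 mm sideways of the shaft axis, within the slot's 3 mm play each side.
- At the stop, the fingertips read a hub-top height of 197.6 mm, against 199 mm nominal. Without the gauge it would have been 193 mm.

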